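Scoop the stray beads from under the clear shelf

ROBOT

A 6-joint arm with a two-finger parallel gripper is mounted at the origin on the work surface. World frame = base frame: x ahead of the robot, y to its left, z up, the work surface at z = 0. Lengths are in m, angles in rad, forces in N, time in s.
With the tool pointing down it reaches from about 0.375 to 0.975 m from the base axis. Payload 3.8 kg.
Tool frame: the origin (TCP) lies midway between the tips of the shut fingers; the grasp point (between the pads) lies 19 mm behind it (manip.tcp_to_grasp is the distance from the TCP to the grasp point, in m); z points along the fingers, y is the line along which they close (so a half turn about z gives the same grasp; the last joint's range is limited). The gripper opens to 85 mm and grips with 20 to 120 N. Pads are 22 mm wide; open, the fingers measure 114 mm over their backs; the gripper's body (76 mm by 85 mm) begins 54 mm behind the grasp point. The pads swing forward as they close: fully open they stand 13 mm farther back than shut.
Start: joints at [1.214, 0.264, 1.604, -0, 1.274, -0.037], TCP at [0.212, 0.641, 0.231] pointing down, gripper open.
Joint ranges: [-2.63, 2.63], [-0.94, 2.18], [0.31, 2.57], [-1.31, 4.45], [0, 2.66], [-2.55, 2.55]. Speed limits (rad/s): [2.57, 2.57, 3.14, 3.14, 3.14, 3.14].

INTERFACE

Orientations are given as [roll, pitch, yaw] about the fixed x, y, z axes, in that order (R = Rz(yaw) Ry(pitch) Rx(roll)).
In Python, from bench import read_state, camera, manip, find_in, tip_of gives the robot as it stands. The module is installed in compiled form; this text tells all that it offers.
- The arm moves only by the tool play_rows, never from a script. Its argument "deltas" is a list of rows, each an object with "xyz": the shift along the world's x, y, z each as a share of 0.15 m, from -1 to 1, a list of three; "delta_rot": the turn, a rotation vector about the world's x, y, z each as a share of 180 degrees, from -1 to 1, a list of three. In form: [{"xyz": [dx, dy, dz], "delta_rot": [wx, wy, wz]}, ...]. A call has 1 to 12 rows; each row is the pose to reach, as a shift and turn from the pose commanded when the call began, turning the shorter way round; what a row does not reach only later rows make up. A row lasts 1/12 s, in which the tool goes at most 41.7 mm and 7.16 degrees, less where a joint would pass 70% of its speed; a pose out of reach is approached as far as the arm can. A call with a number of a shift or a turn outside -1 to 1 is refused whole. A call with a gripper value outside its range is refused whole. "hand" is the gripper's target within -1 to 1 (fully open at 1, half-way at 0, shut at -1), set as the call begins (left out, the last holds). The fingers move at their own pace and stop on an object; the grip force is fixed at half the most. Time passes only in rows, so rows that repeat a pose let the fingers close. It gives the time, the measured TCP pose, the force, the opening and the grip force at its end, in the units of the state.
- read_state(): the state, without advancing time (a new reading comes with each control period).
- camera(name): name is "scene" or "top" or "wrist"; returns a dict with "frame" (480x640x3 uint8, blue, green, red), "camera_matrix" (3x3 intrinsics, pixels), "extrinsics" (4x4, takes a point from camera to world coordinates); the wrist camera has in their place "tool_from_camera" (4x4, takes a point from camera to tool coordinates, whose origin is the TCP and whose axes are the flange's). Camera axes: x right, y down, z forward; pixel columns grow to the right and rows downward; lengths in m; the calibration is good to about 2 mm. A picture is of the moment at which its call begins: read the wrist's pose just before it. There is no depth.
- manip.sign_off(): hands the job in; it is judged then, once.
Trained networks look in a picture, given as the dict that the camera call returned (one of the last four; its "shot" number tells which), for a name from the list of things; names that differ only in an ending like _2 or _b are one class to them, and where a whole thing is asked for, a point or a joint stands for the part that bears it (a point fixed in the world has none). Each returns a list of dicts, best first, with "p" (0 to 1); they miss things now and then, are a little off and sometimes report something else, mostly with a low value. They report only what shows in the picture. A call takes as long as a camera call. They do not tell look-alikes from the thing itself.
- find_in(picture, query): "pixel" ([row, column] in pixels, amid what is visible of it).
- tip_of(picture, query): "pixel" ([row, column] in pixels: a listed point, or the origin of a listed thing).
The state is a dict: "time_s": time; "q": joint angles; "qvel": joint speeds; "tau": joint torques, N m; "tcp_pos": TCP position; "ee_rot": TCP orientation; "force": force on the tool from outside, world axes, zero at the start; "ft_torque": the same for the moment, N m; "opening": finger opening in m; "grip_force": force on a finger pad.
Only numpy, scipy, OpenCV 4.12 (cv2) and the standard library are available. Lean on these libraries where they do the work, as an engineer would, in place of code of your own. Each camera call takes 0.05 s, during which the arm holds its last target. There are 200 camera calls.

TASK

Some wooden beads have got under the clear shelf on the classroom table. Take the scoop from its mat, slide it in under the shelf's front lip, carry the beads out in it and tip all of them into the white tray. Then lay the scoop back flat on its mat; leave everything else standing where it is.

Things in the scene. Friction and masses are not known exactly. Their poses are not given: they have to be found in the camera images.
- shelf: Low clear acrylic shelf, grey trim, fixed to the table, maybe turned a little. Origin: on the table under the middle of its front lip. +x points inwards under it (roughly away from the robot), z up. The gap beneath is open at the front (x = 0) and 270 wide between side panels 10 thick. Front lip 6 thick, hanging down to 61 above the table; board underside 77, top 85, far edge x = 115.
- shelf_kerb (a point): Middle of the near face of the grey kerb that closes the gap at the back, on the table, 100 behind the front lip. The kerb is 25 high, 12 thick and 270 wide. Axes as the shelf's.
- tray: White plastic tray without a lid, fixed to the table: 220 (its x) by 160 (its y) outside, walls 5 thick and 45 high, floor 5 thick, rim 6 wide round the top. Origin: centre of its underside. It stands on one side of the shelf and the mat on the other; which is which varies.
- mat: Flat dark rubber mat, 240 (its x) by 140 (its y), 3 thick, fixed to the table. Origin: centre of its underside. The scoop lies on it.
- scoop: Flat aluminium scoop like a small dustpan, about 160 g, lying flat. Origin: underside of the pan, middle of its rear edge; +x points to the nose, z up. Pan 84 wide: floor 3 thick from x = 0 to 75, side walls 4 thick and 24 high from x = 0 to 75, rear wall 28 high. A wedge without side walls continues the floor to x = 105.
- scoop_grip (a point): Middle of the scoop's wooden handle, 50 behind the scoop's origin and 55 above its underside: a level bar 16 wide (y) and 24 tall, from 36 behind this point to 36 ahead of it, free beneath, where a 14 long post joins it to the pan. Axes as the scoop's.
- scoop_tip (a point): Middle of the scoop's front edge, on its underside, 105 ahead of the scoop's origin. The floor thins from 3 to a sharp edge over the last 30. Axes as the scoop's.
- bead0_mid (a point): Centre of a chunky wooden bead: octagonal, 24 across its flats, 20 tall, bevelled ends, lacquered, dark threading hole along its z axis, 15 g. At the start it stands on end on the table under the shelf. Slippery: friction about 0.3. Absent in some starts.
- bead1_mid (a point): Centre of a chunky wooden bead: octagonal, 24 across its flats, 20 tall, bevelled ends, lacquered, dark threading hole along its z axis, 15 g. At the start it stands on end on the table under the shelf. Slippery: friction about 0.3. Absent in some starts.
- bead2_mid (a point): Centre of a chunky wooden bead: octagonal, 24 across its flats, 20 tall, bevelled ends, lacquered, dark threading hole along its z axis, 15 g. At the start it stands on end on the table under the shelf. Slippery: friction about 0.3. Absent in some starts.
- bead3_mid (a point): Centre of a chunky wooden bead: octagonal, 24 across its flats, 20 tall, bevelled ends, lacquered, dark threading hole along its z axis, 15 g. At the start it stands on end on the table under the shelf. Slippery: friction about 0.3. Absent in some starts.
- bead4_mid (a point): Centre of a chunky wooden bead: octagonal, 24 across its flats, 20 tall, bevelled ends, lacquered, dark threading hole along its z axis, 15 g. At the start it stands on end on the table under the shelf. Slippery: friction about 0.3. Absent in some starts.
- bead5_mid (a point): Centre of a chunky wooden bead: octagonal, 24 across its flats, 20 tall, bevelled ends, lacquered, dark threading hole along its z axis, 15 g. At the start it stands on end on the table under the shelf. Slippery: friction about 0.3. Absent in some starts.
- tape: Grey tape roll, 54 across, 20 tall, standing on top of the shelf near its far left corner; not part of the job. Origin: centre of its underside.
- gluestick: White glue stick, 26 across, 70 tall, standing on top of the shelf near its far right corner; not part of the job. Origin: centre of its underside.
- cup_a: Clear empty cup, 60 across, 65 tall, beyond the mat or tray on the left; not part of the job. Origin: centre of its underside.
- cup_b: Clear empty cup, 60 across, 65 tall, beyond the mat or tray on the right; not part of the job. Origin: centre of its underside.
- jar: Small blue jar with a white cap, 60 across, 70 tall, behind the shelf; not part of the job. Origin: centre of its underside.
- eraser: White eraser, 55 x 24 x 14, on the table behind the shelf, left of the jar; not part of the job. Origin: centre of its underside.
Things that resemble listed ones, but are neither listed nor needed, are in the scene too. Several things have the shape of the scoop; the one meant has the colours described above.

How it is judged:
By the outcome, as a careful person would: the job done as asked, in the order asked, and still so for the second after the job is handed in, with the robot touching nothing.
Of bead0, bead1, bead2, bead3, bead4, bead5 only 4 to 6 are there at a start; the rules pass over those that are not, and their reading is None.
At some moment in a run one of bead0, bead1, bead2, bead3, bead4, bead5 may be knocked a few centimetres aside while the robot is not near it.
It also fails if it takes over 210 s, if anything falls off the work surface, if the arm or the gripper's body presses on something with over 40 N, if the wrist force passes 120 N, or if a joint passes its speed limit or range.

## Working session

There is one attempt and no reset: what is moved stays moved. The work goes in short steps, Python scripts to look and compute and a tool call to move; the robot and the scene stay as the last step left them, time stands still between calls to the robot, and variables do not carry over. Pictures are saved under pics/ and viewed, at most 14 in all, crops included, and the job is handed in when it is done.

Besides the shell and the picture viewer there is one more tool, called after "Emit:" by a JSON object that holds its "op" and its "data", one argument or row to a line. play_rows: Moves the arm, as the interface text tells. Shift numbers are shares of 0.15 m and turn numbers shares of 180 degrees, none past 1 either way. Its arguments: {"type":"object","properties":{"deltas":{"type":"array","items":{"type":"object","properties":{"xyz":{"type":"array","items":{"type":"number"}},"delta_rot":{"type":"array","items":{"type":"number"}}}}},"hand":{"type":"number"}},"required":["deltas"]}

```bash
mkdir -p pics; cat > h.py <<'E'
import numpy as np, cv2
from scipy.spatial.transform import Rotation as R
from bench import read_state, camera, manip, find_in, tip_of
def ext(p, st=None):
    if 'extrinsics' in p: return np.array(p['extrinsics'])
    T=np.eye(4); T[:3,:3]=R.from_euler('xyz',st['ee_rot']).as_matrix(); T[:3,3]=st['tcp_pos']
    return T@np.array(p['tool_from_camera'])
def ray(K,T,px,z):
    d=T[:3,:3]@np.linalg.solve(np.array(K),[px[1],px[0],1.]); o=T[:3,3]
    return o+d*(z-o[2])/d[2]
def proj(K,T,X):
    c=np.linalg.inv(T)@np.append(X,1); u=np.array(K)@c[:3]; return u[:2]/u[2]
E
python3 - <<'E'
from h import *
for n in ('scene','top'):
    p=camera(n); cv2.imwrite(f'pics/{n}0.png',p['frame'])
    T=ext(p);K=p['camera_matrix']; print(n,T[:3,3].round(3))
    for q,z in (('shelf',0),('shelf_kerb',0),('tray',0),('mat',0),('scoop',.003),('scoop_grip',.058),('scoop_tip',.003),('bead0_mid',.01),('tape',.085),('gluestick',.085),('cup_a',0),('jar',0)):
        print(q,[(np.round(r['pixel']).astype(int).tolist(),round(r['p'],2),ray(K,T,r['pixel'],z)[:2].round(3).tolist()) for r in tip_of(p,q)][:8])
print(read_state()['tcp_pos'],read_state()['ee_rot'])
E
```

```text
scene [1.056 0.287 0.977]
shelf [([282, 322], 0.57, [0.576, 0.023])]
shelf_kerb [([316, 296], 0.74, [0.673, 0.017])]
tray []
mat [([193, 213], 0.64, [0.5, -0.318])]
scoop [([190, 216], 0.86, [0.492, -0.316]), ([114, 259], 0.74, [0.225, -0.373])]
scoop_grip [([160, 230], 0.76, [0.435, -0.307]), ([115, 256], 0.56, [0.281, -0.339])]
scoop_tip [([216, 190], 0.95, [0.585, -0.32]), ([90, 268], 0.8, [0.136, -0.405])]
bead0_mid []
tape [([318, 352], 0.81, [0.656, 0.13])]
gluestick [([268, 246], 0.83, [0.668, -0.098])]
cup_a [([402, 413], 0.94, [0.709, 0.293]), ([253, 165], 0.56, [0.688, -0.307])]
jar [([367, 269], 0.68, [0.788, 0.029])]
top [ 0.416 -0.016  1.26 ]
shelf [([216, 314], 0.72, [0.586, 0.023])]
shelf_kerb [([217, 313], 0.28, [0.586, 0.026])]
tray [([250, 198], 0.63, [0.498, 0.321])]
mat [([254, 444], 0.71, [0.49, -0.309]), ([254, 450], 0.6, [0.491, -0.324])]
scoop [([256, 448], 0.91, [0.485, -0.317]), ([356, 469], 0.74, [0.236, -0.365])]
scoop_grip [([274, 454], 0.74, [0.437, -0.317]), ([337, 463], 0.63, [0.289, -0.336])]
scoop_tip [([219, 445], 0.97, [0.58, -0.312]), ([400, 482], 0.73, [0.13, -0.396])]
bead0_mid []
tape [([179, 265], 0.83, [0.667, 0.14])]
gluestick [([179, 366], 0.45, [0.667, -0.104])]
cup_a [([172, 210], 0.98, [0.702, 0.295]), ([178, 444], 0.93, [0.686, -0.312])]
jar [([140, 317], 0.77, [0.788, 0.017])]
[0.21216563 0.64078032 0.23126167] [-3.14156113e+00 -2.89913962e-05  2.82180599e+00]
```

View pics/scene0.png

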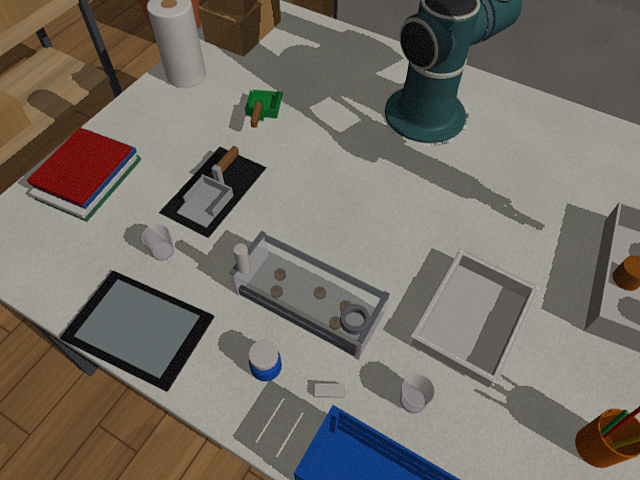

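View pics/top0.png

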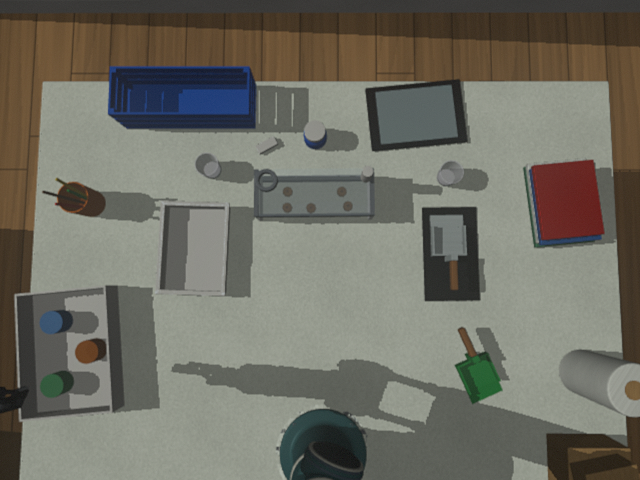

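The scene shows the shelf around (295,312), with brown beads beneath it, and the tray at (320,475). In the top view, scoop candidates are the aluminium one on the black mat (top 245,448) and a green one on the bare table (top 370,478). The first fits the description: grey pan, wooden handle, on the mat. I'll confirm that in a crop.

```bash
python3 - <<'E'
from h import *
p=camera('top'); f=p['frame']; T=ext(p);K=p['camera_matrix']
a=cv2.resize(f[160:230,245:385],None,fx=5,fy=4.2,interpolation=3); b=cv2.resize(f[200:310,410:500],None,fx=2.6,fy=2.6,interpolation=3)
c=cv2.imread('pics/scene0.png')[225:365,220:400]; c=cv2.resize(c,None,fx=2.0,fy=2.0,interpolation=3)
o=np.zeros((594,700,3),np.uint8); o[:294]=a; o[300:300+b.shape[0],:b.shape[1]]=b; o[300:300+c.shape[0],260:260+c.shape[1]]=c
cv2.imwrite('pics/crop1.png',o)
s=camera('scene');Ts=ext(s);Ks=s['camera_matrix']
for n,pp,k,t in(('top',p,K,T),('scene',s,Ks,Ts)):
    for r in find_in(pp,'bead0_mid'): print(n,np.round(r['pixel']),round(r['p'],2),ray(k,t,r['pixel'],.012)[:2].round(3))
    for q in ('scoop','tray','mat'): print(q,[(np.round(r['pixel']),round(r['p'],2)) for r in find_in(pp,q)])
E
```

```text
scoop [(array([369., 476.]), 0.9), (array([239., 448.]), 0.56), (array([136., 318.]), 0.49), (array([166., 206.]), 0.4)]
tray [(array([252., 195.]), 0.6)]
mat [(array([268., 452.]), 0.63)]
scoop [(array([104., 260.]), 0.76), (array([194., 208.]), 0.65), (array([294., 311.]), 0.54)]
tray [(array([318., 477.]), 0.59)]
mat [(array([184., 225.]), 0.59), (array([196., 206.]), 0.53)]
```

View pics/crop1.png

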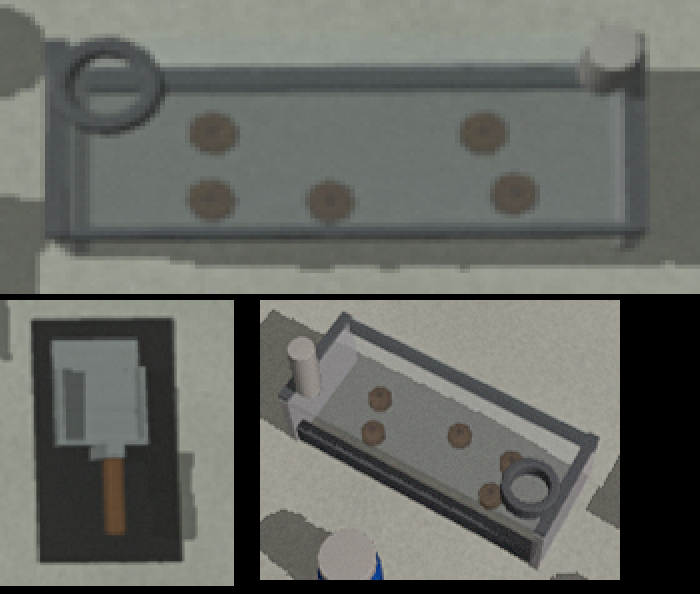

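Confirmed: the aluminium scoop with the wooden handle on the black mat is the one. Five beads show under the shelf, at top-view pixels (191,288), (208,287), (208,311), (191,342) and (206,348). Next I move over the shelf for a close wrist view.

Emit:
{"op": "play_rows", "data": {
  "deltas": [
    {"xyz": [1, -1, 0.8], "delta_rot": [0, 0, -0.25]},
    {"xyz": [1, -1, 0.8], "delta_rot": [0, 0, -0.25]},
    {"xyz": [1, -1, 0.8], "delta_rot": [0, 0, -0.25]},
    {"xyz": [1, -1, 0.8], "delta_rot": [0, 0, -0.25]},
    {"xyz": [1, -1, 0.8], "delta_rot": [0, 0, -0.25]},
    {"xyz": [1, -1, 0.8], "delta_rot": [0, 0, -0.25]},
    {"xyz": [1, -1, 0.8], "delta_rot": [0, 0, -0.25]}
  ],
  "hand": 1
}}

```text
time_s: 2.38
tcp_pos: [0.3673, 0.4883, 0.357]
ee_rot: [3.133, -0.001, 2.026]
force: [-0.1, 0.9, 0.3]
opening: 0.0857
grip_force: 0.0
```

Emit:
{"op": "play_rows", "data": {
  "deltas": [
    {"xyz": [0.6, -1, 0], "delta_rot": [0, 0, -0.25]},
    {"xyz": [0.6, -1, 0], "delta_rot": [0, 0, -0.25]},
    {"xyz": [0.6, -1, 0], "delta_rot": [0, 0, -0.25]},
    {"xyz": [0.6, -1, 0], "delta_rot": [0, 0, -0.25]},
    {"xyz": [0.6, -1, 0], "delta_rot": [0, 0, -0.25]},
    {"xyz": [0.6, -1, 0], "delta_rot": [0, 0, -0.25]},
    {"xyz": [0.6, -1, 0], "delta_rot": [0, 0, -0.25]}
  ]
}}

```text
time_s: 2.97
tcp_pos: [0.453, 0.3394, 0.3515]
ee_rot: [3.141, -0.0, 1.243]
force: [-0.1, 0.0, 0.2]
opening: 0.0855
grip_force: 0.0
```

Emit:
{"op": "play_rows", "data": {
  "deltas": [
    {"xyz": [0.5, -1, 0], "delta_rot": [0, 0, -0.25]},
    {"xyz": [0.5, -1, 0], "delta_rot": [0, 0, -0.25]},
    {"xyz": [0.5, -1, 0], "delta_rot": [0, 0, -0.25]},
    {"xyz": [0.5, -1, 0], "delta_rot": [0, 0, -0.25]},
    {"xyz": [0.5, -1, 0], "delta_rot": [0, 0, -0.25]},
    {"xyz": [0.5, -1, 0], "delta_rot": [0, 0, -0.25]},
    {"xyz": [0.5, -1, 0], "delta_rot": [0, 0, -0.25]}
  ]
}}

```text
time_s: 3.55
tcp_pos: [0.5277, 0.1895, 0.3513]
ee_rot: [-3.142, 0.0, 0.458]
force: [-0.1, -0.2, 0.5]
opening: 0.0854
grip_force: 0.0
```

Emit:
{"op": "play_rows", "data": {
  "deltas": [
    {"xyz": [0, -1, 0], "delta_rot": [0, 0, -0.15]},
    {"xyz": [0, -1, 0], "delta_rot": [0, 0, -0.15]},
    {"xyz": [0, -1, 0], "delta_rot": [0, 0, -0.15]},
    {"xyz": [0, -1, 0], "delta_rot": [0, 0, -0.15]},
    {"xyz": [0, -1, 0], "delta_rot": [0, 0, -0.15]},
    {"xyz": [0, -1, 0], "delta_rot": [0, 0, -0.15]},
    {"xyz": [0, -1, 0], "delta_rot": [0, 0, -0.15]}
  ]
}}

```text
time_s: 4.13
tcp_pos: [0.5272, 0.0411, 0.3514]
ee_rot: [-3.141, -0.0, -0.005]
force: [0.1, -0.2, -0.3]
opening: 0.0856
grip_force: 0.0
```

```bash
python3 - <<'E'
from h import *
st=read_state(); p=camera('wrist'); cv2.imwrite('pics/w1.png',p['frame'])
T=ext(p,st);K=p['camera_matrix']; print(st['time_s'],st['tcp_pos'].round(3) if hasattr(st['tcp_pos'],'round') else st['tcp_pos'],st['ee_rot'],np.round(st['q'],2)); print(T[:3,3])
for q,z in (('shelf',0),('shelf_kerb',0),('bead0_mid',.01),('tray',0)):
    print(q,[(np.round(r['pixel']).astype(int).tolist(),round(r['p'],2),ray(K,T,r['pixel'],z)[:2].round(4).tolist()) for r in tip_of(p,q)][:8])
# predicted beads/front corners from top
t=camera('top');Tt=ext(t);Kt=t['camera_matrix']
for px in ((191.4,287.6),(207.6,287.4),(207.9,311),(191.4,341.8),(206,347.8)): print(ray(Kt,Tt,px,.018)[:2].round(4))
E
```

```text
4.1333 [0.527 0.041 0.351] [-3.14079381e+00 -2.58010901e-04 -4.94437984e-03] [ 0.03 -0.07  1.75  0.    1.46  1.61]
[0.60749023 0.04090629 0.49489974]
shelf [([156, 333], 0.57, [0.5757, 0.02])]
shelf_kerb []
bead0_mid []
tray [([206, 126], 0.73, [0.504, 0.332])]
[0.6482 0.0913]
[0.6065 0.0914]
[0.6058 0.0313]
[ 0.6485 -0.047 ]
[ 0.6109 -0.0623]
```

View pics/w1.png

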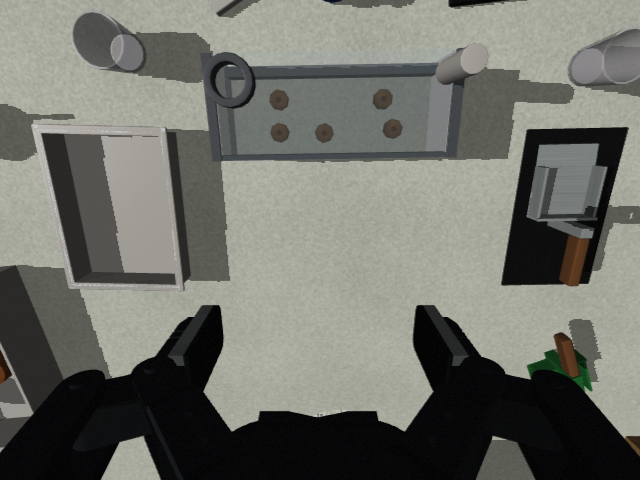

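The wrist view shows the shelf (rows 60–160, cols 205–465), five beads at (99,279), (132,279), (132,324), (99,383) and (128,392), the tray at left, and the mat with the scoop at right.

```bash
python3 - <<'E'
from h import *
st=read_state(); p=camera('wrist'); T=ext(p,st);K=p['camera_matrix']
for px in ((99,279),(132,279),(132,324),(99,383),(128,392)): print('bead',ray(K,T,px,.018)[:2].round(4))
for px in ((160,215),(157,456)): print('lip', ray(K,T,px,.085)[:2].round(4),ray(K,T,px,.061)[:2].round(4))
for px in ((127,34),(127,166),(289,183),(289,72)): print('tray rim',ray(K,T,px,.045)[:2].round(4))
for px in ((129,528),(128,628),(285,502),(284,597)): print('mat',ray(K,T,px,.003)[:2].round(4))
# overlay shelf guess, bestfit by eye
def box(f,cx,cy,yaw):
    c,s=np.cos(yaw),np.sin(yaw)
    W=lambda x,y,z: proj(K,T,np.array([cx+c*x-s*y,cy+s*x+c*y,z]))
    for z,col in ((.085,(0,0,255)),(0,(0,255,0))):
        q=np.array([W(0,.145,z),W(0,-.145,z),W(.115,-.145,z),W(.115,.145,z)])
        cv2.polylines(f,[np.round((q-[180,30])*2.66*8).astype(np.int32)],True,col,1,shift=3)
    q=np.array([W(.1,.135,0.025),W(.1,-.135,0.025)]);cv2.polylines(f,[np.round((q-[180,30])*2.66).astype(np.int32)],False,(255,0,0),1)
f=cv2.resize(p['frame'][30:180,180:480],None,fx=2.66,fy=2.66,interpolation=3)
box(f,.576,.022,0.0); cv2.imwrite('pics/ov.png',f)
E
```

```text
bead [0.6505 0.0934]
bead [0.6091 0.095 ]
bead [0.6089 0.0338]
bead [ 0.6501 -0.0441]
bead [ 0.6138 -0.0584]
lip [0.5772 0.1656] [0.5754 0.1729]
lip [ 0.5799 -0.123 ] [ 0.5783 -0.1326]
tray rim [0.616  0.4053]
tray rim [0.6155 0.2363]
tray rim [0.3868 0.2442]
tray rim [0.3872 0.4102]
mat [ 0.6121 -0.2518]
mat [ 0.613  -0.3911]
mat [ 0.3723 -0.2563]
mat [ 0.3737 -0.4099]
```

View pics/ov.png

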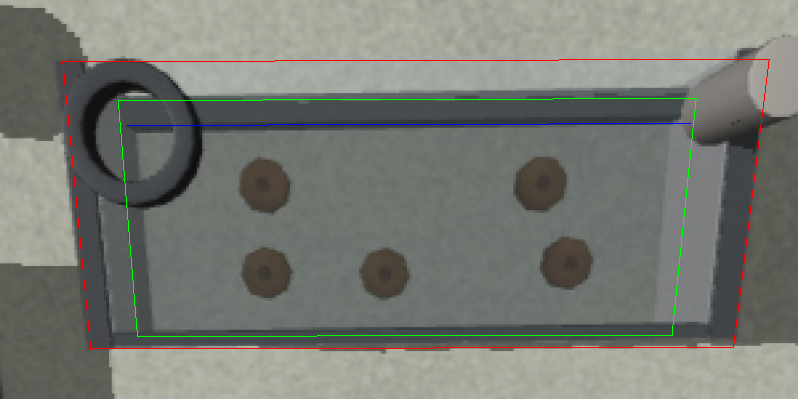

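Emit:
{"op": "play_rows", "data": {
  "deltas": [
    {"xyz": [-0.2, -0.8, -0.3], "delta_rot": [0, 0, 0]},
    {"xyz": [-0.2, -0.8, -0.3], "delta_rot": [0, 0, 0]},
    {"xyz": [-0.2, -0.8, -0.3], "delta_rot": [0, 0, 0]},
    {"xyz": [-0.2, -0.8, -0.3], "delta_rot": [0, 0, 0]}
  ]
}}

```text
time_s: 4.82
tcp_pos: [0.4946, -0.083, 0.3034]
ee_rot: [3.139, 0.005, -0.008]
force: [-1.2, 0.7, 0.4]
opening: 0.0853
grip_force: 0.0
```

Emit:
{"op": "play_rows", "data": {
  "deltas": [
    {"xyz": [-0.2, -0.8, -0.3], "delta_rot": [0, 0, 0]},
    {"xyz": [-0.2, -0.8, -0.3], "delta_rot": [0, 0, 0]},
    {"xyz": [-0.2, -0.8, -0.3], "delta_rot": [0, 0, 0]},
    {"xyz": [-0.2, -0.8, -0.3], "delta_rot": [0, 0, 0]}
  ]
}}

```text
time_s: 5.15
tcp_pos: [0.4648, -0.2028, 0.2586]
ee_rot: [3.141, 0.004, -0.009]
force: [-0.7, 0.1, 0.6]
opening: 0.0853
grip_force: 0.0
```

Emit:
{"op": "play_rows", "data": {
  "deltas": [
    {"xyz": [-0.2, -0.8, -0.3], "delta_rot": [0, 0, 0]},
    {"xyz": [-0.2, -0.8, -0.3], "delta_rot": [0, 0, 0]},
    {"xyz": [-0.2, -0.8, -0.3], "delta_rot": [0, 0, 0]},
    {"xyz": [-0.2, -0.8, -0.3], "delta_rot": [0, 0, 0]},
    {"xyz": [-0.2, -0.8, -0.3], "delta_rot": [0, 0, 0]}
  ]
}}

```text
time_s: 5.57
tcp_pos: [0.4364, -0.3201, 0.2149]
ee_rot: [-3.14, 0.002, -0.009]
force: [-0.1, 0.3, 0.4]
opening: 0.0852
grip_force: 0.0
```

```bash
python3 - <<'E'
from h import *
st=read_state(); p=camera('wrist'); cv2.imwrite('pics/w2.png',p['frame'])
T=ext(p,st);K=p['camera_matrix']; print(st['time_s'],np.round(st['tcp_pos'],4),np.round(st['ee_rot'],4),np.round(st['q'],2))
for q,z in (('scoop',0.003),('scoop_grip',.058),('scoop_tip',.003),('mat',0)):
    print(q,[(np.round(r['pixel']).astype(int).tolist(),round(r['p'],2),ray(K,T,r['pixel'],z)[:2].round(4).tolist()) for r in tip_of(p,q)][:3])
E
```

```text
5.5667 [ 0.4364 -0.3201  0.2149] [-3.1397e+00  2.0000e-03 -8.9000e-03] [-0.68  0.02  1.91  0.    1.21  0.9 ]
scoop [([367, 354], 0.8, [0.2311, -0.3635]), ([163, 315], 0.6, [0.4864, -0.3162])]
scoop_grip [([362, 343], 0.84, [0.2817, -0.3453]), ([222, 317], 0.78, [0.438, -0.3187]), ([158, 320], 0.19, [0.4961, -0.3221])]
scoop_tip [([422, 381], 0.94, [0.1388, -0.4038]), ([48, 308], 0.87, [0.593, -0.3114])]
mat [([155, 321], 0.86, [0.4942, -0.3226])]
```

View pics/w2.png

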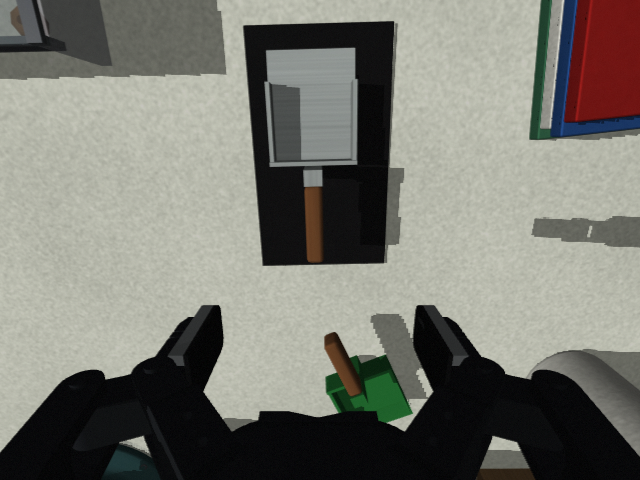

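The scoop lies with its origin near (163,315) and its handle at rows 187–262, col 314. The measured distances match the given sizes (origin to tip 105, origin to grip 50), and its yaw is about +2.6°. I descend and grip.

Emit:
{"op": "play_rows", "data": {
  "deltas": [
    {"xyz": [0.01, 0.005, -0.5], "delta_rot": [0, 0, 0.016]},
    {"xyz": [0.01, 0.005, -0.9], "delta_rot": [0, 0, 0.016]},
    {"xyz": [0.01, 0.005, -0.9], "delta_rot": [0, 0, 0.016]},
    {"xyz": [0.01, 0.005, -0.9], "delta_rot": [0, 0, 0.016]},
    {"xyz": [0.01, 0.005, -0.9], "delta_rot": [0, 0, 0.016]}
  ]
}}

```text
time_s: 6.23
tcp_pos: [0.4365, -0.3153, 0.078]
ee_rot: [-3.136, 0.006, 0.046]
force: [-0.4, 0.4, -0.3]
opening: 0.0854
grip_force: 0.0
```

Emit:
{"op": "play_rows", "data": {
  "deltas": [
    {"xyz": [0, 0, -0.14], "delta_rot": [0, 0, 0]},
    {"xyz": [0, 0, -0.28], "delta_rot": [0, 0, 0]},
    {"xyz": [0, 0, -0.28], "delta_rot": [0, 0, 0]},
    {"xyz": [0, 0, -0.28], "delta_rot": [0, 0, 0]}
  ]
}}

```text
time_s: 6.57
tcp_pos: [0.4398, -0.3187, 0.0411]
ee_rot: [3.141, -0.001, 0.045]
force: [0.8, -0.7, 0.4]
opening: 0.0854
grip_force: 0.0
```

Emit:
{"op": "play_rows", "data": {
  "deltas": [
    {"xyz": [0, 0, 0]},
    {"xyz": [0, 0, 0]},
    {"xyz": [0, 0, 0]},
    {"xyz": [0, 0, 0]},
    {"xyz": [0, 0, 0]},
    {"xyz": [0, 0, 0]},
    {"xyz": [0, 0, 0]},
    {"xyz": [0, 0, 0]},
    {"xyz": [0, 0, 0]},
    {"xyz": [0, 0, 0]}
  ],
  "hand": -1
}}

```text
invalid input
```

Emit:
{"op": "play_rows", "data": {
  "deltas": [
    {"xyz": [0, 0, 0], "delta_rot": [0, 0, 0]},
    {"xyz": [0, 0, 0], "delta_rot": [0, 0, 0]},
    {"xyz": [0, 0, 0], "delta_rot": [0, 0, 0]},
    {"xyz": [0, 0, 0], "delta_rot": [0, 0, 0]},
    {"xyz": [0, 0, 0], "delta_rot": [0, 0, 0]},
    {"xyz": [0, 0, 0], "delta_rot": [0, 0, 0]},
    {"xyz": [0, 0, 0], "delta_rot": [0, 0, 0]},
    {"xyz": [0, 0, 0], "delta_rot": [0, 0, 0]},
    {"xyz": [0, 0, 0], "delta_rot": [0, 0, 0]},
    {"xyz": [0, 0, 0], "delta_rot": [0, 0, 0]}
  ],
  "hand": -1
}}

```text
time_s: 7.4
tcp_pos: [0.4388, -0.3187, 0.0399]
ee_rot: [3.141, -0.0, 0.045]
force: [-2.4, 1.6, 5.5]
opening: 0.0156
grip_force: 58.9
```

```bash
python3 -c "
from h import *
s=read_state(); print(np.round(s['tcp_pos'],4),np.round(s['ee_rot'],4),s['opening'],s['grip_force'],np.round(s['q'],3))"
```

```text
[ 0.4388 -0.3187  0.0399] [ 3.1414e+00 -1.0000e-04  4.4600e-02] 0.015563448148240564 58.932393193244934 [-0.674  0.213  2.055 -0.     0.873  0.852]
```

Emit:
{"op": "play_rows", "data": {
  "deltas": [
    {"xyz": [0, 0, 0.1], "delta_rot": [0, 0, 0]},
    {"xyz": [0, 0, 0.25], "delta_rot": [0, 0, 0]},
    {"xyz": [0, 0, 0.4], "delta_rot": [0, 0, 0]},
    {"xyz": [0, 0, 0.55], "delta_rot": [0, 0, 0]},
    {"xyz": [0, 0, 0.67], "delta_rot": [0, 0, 0]},
    {"xyz": [0, 0, 0.67], "delta_rot": [0, 0, 0]}
  ]
}}

```text
time_s: 7.9
tcp_pos: [0.4409, -0.3202, 0.1436]
ee_rot: [3.137, -0.005, 0.045]
force: [1.2, -0.2, -2.2]
opening: 0.0153
grip_force: 58.9
```

Emit:
{"op": "play_rows", "data": {
  "deltas": [
    {"xyz": [-0.03, 0.15, 0], "delta_rot": [0, 0, 0]},
    {"xyz": [-0.1, 0.35, 0], "delta_rot": [0, 0, 0]},
    {"xyz": [-0.2, 0.55, 0], "delta_rot": [0, 0, -0.005]},
    {"xyz": [-0.3, 0.75, 0], "delta_rot": [0, 0, -0.01]},
    {"xyz": [-0.36, 0.9, 0], "delta_rot": [0, 0, -0.011]}
  ]
}}

```text
time_s: 8.32
tcp_pos: [0.3816, -0.1808, 0.1371]
ee_rot: [-3.139, 0.004, 0.009]
force: [0.1, 0.3, -1.7]
opening: 0.0152
grip_force: 59.0
```

Emit:
{"op": "play_rows", "data": {
  "deltas": [
    {"xyz": [0, 0.2, 0], "delta_rot": [0, 0, 0]},
    {"xyz": [0, 0.4, 0], "delta_rot": [0, 0, 0]},
    {"xyz": [0, 0.6, 0], "delta_rot": [0, 0, 0]},
    {"xyz": [0, 0.75, 0], "delta_rot": [0, 0, 0]},
    {"xyz": [0, 0.88, 0], "delta_rot": [0, 0, 0]},
    {"xyz": [0, 0.88, 0], "delta_rot": [0, 0, 0]},
    {"xyz": [0, 0.88, 0], "delta_rot": [0, 0, 0]}
  ]
}}

```text
time_s: 8.9
tcp_pos: [0.3836, -0.0506, 0.1382]
ee_rot: [-3.141, 0.002, 0.013]
force: [0.5, -0.1, -1.4]
opening: 0.015
grip_force: 59.2
```

```bash
cat >> h.py <<'E'
def show(tag):
    st=read_state(); p=camera('wrist'); cv2.imwrite(f'pics/{tag}.png',p['frame']); T=ext(p,st);K=p['camera_matrix']
    print(st['time_s'],np.round(st['tcp_pos'],4),np.round(st['ee_rot'],4),np.round(st['q'],2),np.round(st['force'],1),round(st['opening'],4))
    return st,p,T,K
E
python3 - <<'E'
from h import *
st,p,T,K=show('w3'); Rt=R.from_euler('xyz',st['ee_rot']).as_matrix()
for n,X in (('scoop',(-49,0,36.9)),('scoop_tip',(-154,0,36.9))):
    # tool axes: x fwd(world x at yaw0), z down
    W=np.array(st['tcp_pos'])+Rt@(np.array([-X[0],0,X[2]])/1000)
    print(n,'pred',proj(K,T,W)[::-1].round(1),'W',W.round(3),[(np.round(r['pixel'],1),round(r['p'],2)) for r in tip_of(p,n)][:3])
E
```

```text
8.9 [ 0.3836 -0.0506  0.1382] [-3.1414e+00  2.3000e-03  1.2800e-02] [-0.2  -0.22  2.28 -0.    1.09  1.36] [ 0.5 -0.1 -1.4] 0.015
scoop pred [193.6 318.6] W [ 0.432 -0.05   0.101] [(array([194. , 318.6]), 0.85), (array([375.6, 622.3]), 0.73)]
scoop_tip pred [-40.7 319. ] W [ 0.537 -0.049  0.101] [(array([447.8, 632.3]), 0.6)]
```

View pics/w3.png

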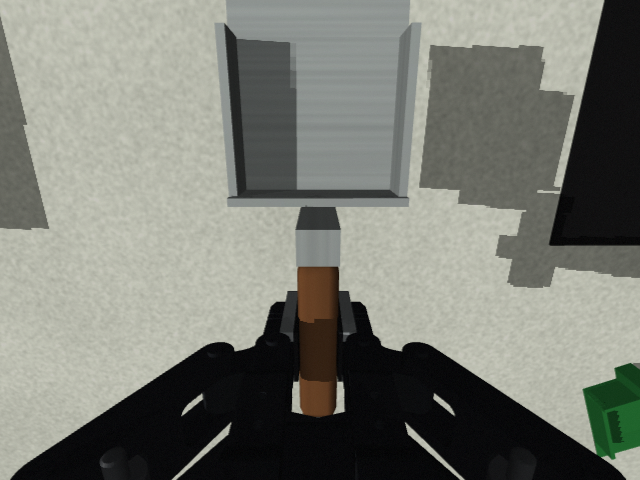

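The scoop is held firm: the pan is straight ahead and the predicted origin pixel matches the detected one (194,319). I lower it with a slight nose-down tilt and make the right-lane stroke.

Emit:
{"op": "play_rows", "data": {
  "deltas": [
    {"xyz": [0, 0, -0.15], "delta_rot": [0, 0.004, 0]},
    {"xyz": [0, 0, -0.3], "delta_rot": [0, 0.008, 0]},
    {"xyz": [0, 0, -0.45], "delta_rot": [0, 0.008, 0]},
    {"xyz": [0, 0, -0.55], "delta_rot": [0, 0.008, 0]},
    {"xyz": [0, 0, -0.62], "delta_rot": [0, 0.008, 0]},
    {"xyz": [0, 0, -0.645], "delta_rot": [0, 0.008, 0]},
    {"xyz": [0, 0, -0.645], "delta_rot": [0, 0.008, 0]},
    {"xyz": [0, 0, -0.645], "delta_rot": [0, 0.008, 0]}
  ]
}}

```text
time_s: 9.72
tcp_pos: [0.3851, -0.0521, 0.0433]
ee_rot: [-3.141, 0.025, 0.009]
force: [0.1, -0.5, -2.7]
opening: 0.0154
grip_force: 59.2
```

```bash
python3 -c "
from h import *
s=read_state(); print(np.round(s['tcp_pos'],4),np.round(s['ee_rot'],4),np.round(s['force'],1))
X=np.array(s['tcp_pos'])+R.from_euler('xyz',s['ee_rot']).as_matrix()@[.154,0,.0369]; print('tip',X.round(4))"
```

```text
[ 0.3851 -0.0521  0.0433] [-3.1415  0.0249  0.009 ] [ 0.1 -0.5 -2.7]
tip [ 0.5381 -0.0507  0.0026]
```

Emit:
{"op": "play_rows", "data": {
  "deltas": [
    {"xyz": [0, 0, -0.02], "delta_rot": [0, 0, 0]},
    {"xyz": [0, 0, -0.02], "delta_rot": [0, 0, 0]},
    {"xyz": [0.05, 0, -0.02], "delta_rot": [0, 0, 0]},
    {"xyz": [0.12, 0, -0.02], "delta_rot": [0, 0, 0]},
    {"xyz": [0.19, 0, -0.02], "delta_rot": [0, 0, 0]},
    {"xyz": [0.26, 0, -0.02], "delta_rot": [0, 0, 0]},
    {"xyz": [0.33, 0, -0.02], "delta_rot": [0, 0, 0]},
    {"xyz": [0.4, 0, -0.02], "delta_rot": [0, 0, 0]},
    {"xyz": [0.47, 0, -0.02], "delta_rot": [0, 0, 0]}
  ]
}}

```text
time_s: 10.47
tcp_pos: [0.4565, -0.0514, 0.0401]
ee_rot: [-3.141, 0.025, 0.01]
force: [-3.3, -0.1, 1.9]
opening: 0.0151
grip_force: 59.6
```

Emit:
{"op": "play_rows", "data": {
  "deltas": [
    {"xyz": [0.07, 0, 0], "delta_rot": [0, 0, 0]},
    {"xyz": [0.14, 0, 0], "delta_rot": [0, 0, 0]},
    {"xyz": [0.2, 0, 0], "delta_rot": [0, 0, 0]},
    {"xyz": [0.26, 0, 0], "delta_rot": [0, 0, 0]},
    {"xyz": [0.31, 0, 0], "delta_rot": [0, 0, 0]},
    {"xyz": [0.36, 0, 0], "delta_rot": [0, 0, 0]},
    {"xyz": [0.4, 0, 0], "delta_rot": [0, 0, 0]},
    {"xyz": [0.43, 0, 0], "delta_rot": [0, 0, 0]},
    {"xyz": [0.43, 0, 0], "delta_rot": [0, 0, 0]},
    {"xyz": [0.43, 0, 0], "delta_rot": [0, 0, 0]}
  ]
}}

```text
time_s: 11.3
tcp_pos: [0.5207, -0.0515, 0.0401]
ee_rot: [-3.141, 0.023, 0.01]
force: [1.8, 0.4, -0.4]
opening: 0.0151
grip_force: 59.5
```

```bash
python3 - <<'E'
from h import *
st,p,T,K=show('w4'); X=np.array(st['tcp_pos'])+R.from_euler('xyz',st['ee_rot']).as_matrix()@[.154,0,.0369]; print('tip',X.round(4))
t=camera('top'); s=camera('scene')
a=cv2.resize(t['frame'][165:235,245:385],None,fx=4,fy=4,interpolation=3); b=cv2.resize(s['frame'][225:365,220:400],None,fx=2,fy=2,interpolation=3)
o=np.zeros((570,790,3),np.uint8); o[:280,:560]=a; o[284:564,:360]=b; w=cv2.resize(p['frame'],(400,270)); o[290:560,375:775]=w
cv2.imwrite('pics/m1.png',o)
E
```

```text
11.3 [ 0.5207 -0.0515  0.0401] [-3.1415  0.0232  0.01  ] [-0.14  0.19  2.08 -0.    0.89  1.42] [ 1.8  0.4 -0.4] 0.0151
tip [ 6.738e-01 -5.000e-02 -3.000e-04]
```

View pics/m1.png

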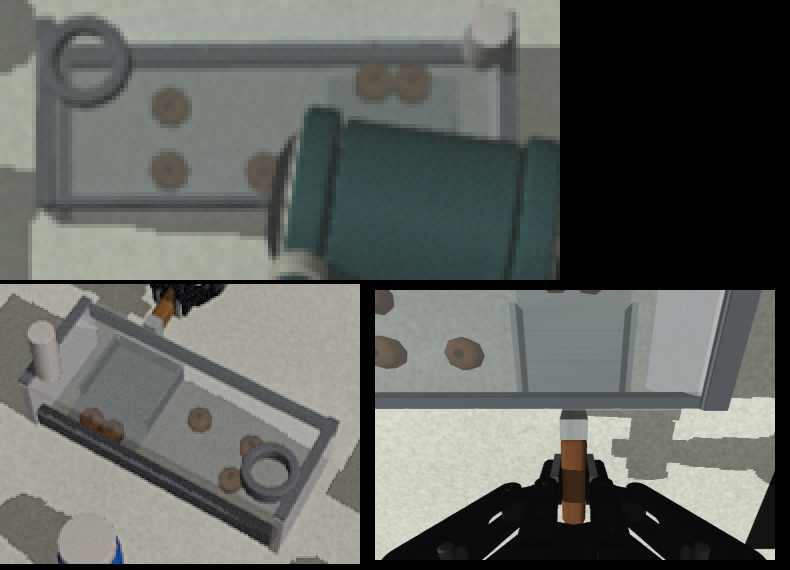

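Both right-lane beads are pressed against the kerb at the scoop's nose (top crop 374,82 and 412,82). I push 3 mm more and then tilt the nose up.

Emit:
{"op": "play_rows", "data": {
  "deltas": [
    {"xyz": [0.01, 0, 0], "delta_rot": [0, 0, 0]},
    {"xyz": [0.02, 0, 0], "delta_rot": [0, 0, 0]},
    {"xyz": [0.02, 0, 0], "delta_rot": [0, 0, 0]},
    {"xyz": [0.02, 0, 0], "delta_rot": [0, 0, 0]}
  ]
}}

```text
time_s: 11.78
tcp_pos: [0.522, -0.0514, 0.04]
ee_rot: [-3.141, 0.026, 0.01]
force: [-4.2, -1.1, 3.8]
opening: 0.0152
grip_force: 60.0
```

Emit:
{"op": "play_rows", "data": {
  "deltas": [
    {"xyz": [-0.01, 0, -0.015], "delta_rot": [0, -0.018, 0]},
    {"xyz": [-0.02, 0, -0.03], "delta_rot": [0, -0.035, 0]},
    {"xyz": [-0.03, 0, -0.05], "delta_rot": [0, -0.053, 0]},
    {"xyz": [-0.04, 0, -0.07], "delta_rot": [0, -0.07, 0]},
    {"xyz": [-0.05, 0, -0.085], "delta_rot": [0, -0.088, 0]},
    {"xyz": [-0.06, 0, -0.1], "delta_rot": [0, -0.105, 0]},
    {"xyz": [-0.07, 0, -0.12], "delta_rot": [0, -0.123, 0]},
    {"xyz": [-0.08, 0, -0.135], "delta_rot": [0, -0.14, 0]},
    {"xyz": [-0.08, 0, -0.135], "delta_rot": [0, -0.14, 0]},
    {"xyz": [-0.08, 0, -0.135], "delta_rot": [0, -0.14, 0]}
  ]
}}

```text
time_s: 12.62
tcp_pos: [0.5099, -0.0515, 0.0196]
ee_rot: [3.138, -0.413, 0.01]
force: [-0.4, -0.6, 0.8]
opening: 0.0151
grip_force: 59.7
```

```bash
cat >> h.py <<'E'
def look(tag,z=3):
    st,p,T,K=show('w_'+tag); M=R.from_euler('xyz',st['ee_rot']).as_matrix()
    for n,v in (('rear',[.049,0,.0369]),('tip',[.154,0,.0369])): print(n,(np.array(st['tcp_pos'])+M@v).round(4))
    t=camera('top'); s=camera('scene')
    a=cv2.resize(t['frame'][165:235,245:385],None,fx=4,fy=4,interpolation=3); b=cv2.resize(s['frame'][225:365,220:400],None,fx=2,fy=2,interpolation=3)
    o=np.zeros((570,790,3),np.uint8); o[:280,:560]=a; o[284:564,:360]=b; o[290:560,375:775]=cv2.resize(p['frame'],(400,270))
    cv2.imwrite(f'pics/{tag}.png',o)
E
python3 -c "
from h import *
look('m2')"
```

```text
12.6167 [ 0.5099 -0.0515  0.0196] [ 3.1376 -0.4134  0.01  ] [-0.2  -0.    2.42  0.26  0.33  1.13] [-0.4 -0.6  0.8] 0.0151
rear [ 0.5696 -0.0511  0.0055]
tip [ 0.6657 -0.0501  0.0477]
```

View pics/m2.png

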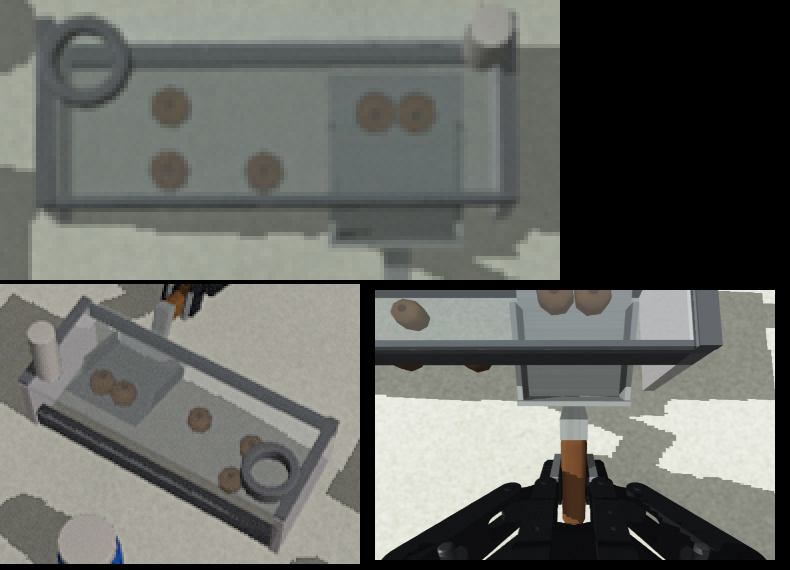

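Both beads ride on the scoop now. I ease to about 14° and withdraw gently, then raise and tilt more so they slide to the rear wall.

Emit:
{"op": "play_rows", "data": {
  "deltas": [
    {"xyz": [0, 0, 0], "delta_rot": [0, 0, 0]},
    {"xyz": [0, 0, 0], "delta_rot": [0, 0, 0]},
    {"xyz": [0, 0, 0], "delta_rot": [0, 0, 0]},
    {"xyz": [0, 0, 0], "delta_rot": [0, 0, 0]},
    {"xyz": [0.01, 0, 0.03], "delta_rot": [0, 0.028, 0]},
    {"xyz": [0.02, 0, 0.06], "delta_rot": [0, 0.056, 0]},
    {"xyz": [0.02, 0, 0.06], "delta_rot": [0, 0.056, 0]}
  ]
}}

```text
time_s: 13.35
tcp_pos: [0.5197, -0.0524, 0.0324]
ee_rot: [3.137, -0.245, 0.011]
force: [2.9, 0.5, -0.4]
opening: 0.015
grip_force: 59.4
```

Emit:
{"op": "play_rows", "data": {
  "deltas": [
    {"xyz": [-0.02, 0, 0], "delta_rot": [0, 0, 0]},
    {"xyz": [-0.06, 0, 0], "delta_rot": [0, 0, 0]},
    {"xyz": [-0.12, 0, 0], "delta_rot": [0, 0, 0]},
    {"xyz": [-0.2, 0, 0], "delta_rot": [0, 0, 0]},
    {"xyz": [-0.29, 0, 0], "delta_rot": [0, 0, 0]},
    {"xyz": [-0.39, 0, 0], "delta_rot": [0, 0, 0]},
    {"xyz": [-0.49, 0, 0], "delta_rot": [0, 0, 0]},
    {"xyz": [-0.59, 0, 0], "delta_rot": [0, 0, 0]},
    {"xyz": [-0.67, 0, 0], "delta_rot": [0, 0, 0]},
    {"xyz": [-0.73, 0, 0], "delta_rot": [0, 0, 0]},
    {"xyz": [-0.77, 0, 0], "delta_rot": [0, 0, 0]},
    {"xyz": [-0.8, 0, 0], "delta_rot": [0, 0, 0]}
  ]
}}

```text
time_s: 14.35
tcp_pos: [0.3919, -0.0513, 0.0282]
ee_rot: [3.139, -0.238, 0.01]
force: [0.1, -0.1, -1.6]
opening: 0.0151
grip_force: 59.4
```

Emit:
{"op": "play_rows", "data": {
  "deltas": [
    {"xyz": [0, 0, 0.05], "delta_rot": [0, 0, 0]},
    {"xyz": [0, 0, 0.15], "delta_rot": [0, -0.02, 0]},
    {"xyz": [0, 0, 0.25], "delta_rot": [0, -0.05, 0]},
    {"xyz": [0, 0, 0.32], "delta_rot": [0, -0.08, 0]},
    {"xyz": [0, 0, 0.35], "delta_rot": [0, -0.11, 0]},
    {"xyz": [0, 0, 0.35], "delta_rot": [0, -0.11, 0]},
    {"xyz": [0, 0, 0.35], "delta_rot": [0, -0.11, 0]},
    {"xyz": [0, 0, 0.35], "delta_rot": [0, -0.11, 0]},
    {"xyz": [0, 0, 0.35], "delta_rot": [0, -0.11, 0]}
  ]
}}

```text
time_s: 15.1
tcp_pos: [0.4383, -0.0625, 0.1069]
ee_rot: [-3.138, -0.543, 0.012]
force: [0.5, 0.6, -1.7]
opening: 0.0153
grip_force: 59.7
```

```bash
python3 -c "
from h import *
look('m3')"
```

```text
15.1 [ 0.4383 -0.0625  0.1069] [-3.1384 -0.5426  0.0122] [-0.34 -0.41  2.57  0.39  0.5   0.92] [ 0.5  0.6 -1.7] 0.0153
rear [ 0.4993 -0.0616  0.1007]
tip [ 0.5892 -0.0605  0.1549]
```

View pics/m3.png

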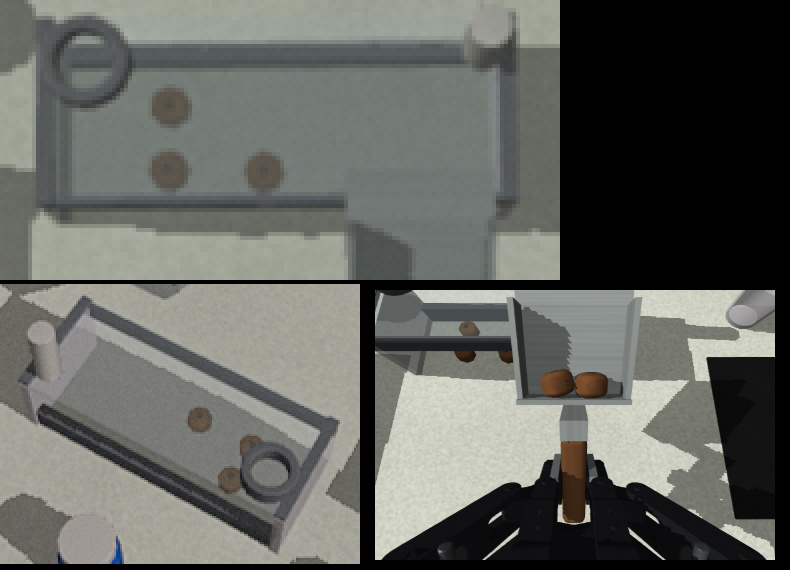

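Both beads sit at the rear wall (wrist crop 557,383 and 591,384). The arm hit a reach limit, so the pose drifted outward. I level partly and move to the next lane.

Emit:
{"op": "play_rows", "data": {
  "deltas": [
    {"xyz": [0, 0, 0.03], "delta_rot": [0, 0.02, 0]},
    {"xyz": [0, 0.03, 0.06], "delta_rot": [0, 0.04, 0]},
    {"xyz": [0, 0.08, 0.06], "delta_rot": [0, 0.06, 0]},
    {"xyz": [0, 0.16, 0.06], "delta_rot": [0, 0.08, 0]},
    {"xyz": [0, 0.26, 0.06], "delta_rot": [0, 0.1, 0]},
    {"xyz": [0, 0.36, 0.06], "delta_rot": [0, 0.12, 0]},
    {"xyz": [0, 0.44, 0.06], "delta_rot": [0, 0.13, 0]},
    {"xyz": [0, 0.5, 0.06], "delta_rot": [0, 0.14, 0]},
    {"xyz": [0, 0.54, 0.06], "delta_rot": [0, 0.14, 0]},
    {"xyz": [0, 0.57, 0.06], "delta_rot": [0, 0.14, 0]},
    {"xyz": [0, 0.57, 0.06], "delta_rot": [0, 0.14, 0]}
  ]
}}

```text
time_s: 16.17
tcp_pos: [0.4389, 0.023, 0.1168]
ee_rot: [-3.134, -0.106, 0.011]
force: [0.4, -0.8, -3.0]
opening: 0.015
grip_force: 59.6
```

```bash
cat >> h.py <<'E'
def st8():
    s=read_state(); M=R.from_euler('xyz',s['ee_rot']).as_matrix()
    print(round(s['time_s'],2),np.round(s['tcp_pos'],4),np.round(s['ee_rot'],4),np.round(s['q'],2),np.round(s['force'],1),round(s['opening'],4))
    for n,v in (('rear',[.049,0,.0369]),('tip',[.154,0,.0369])): print(n,(np.array(s['tcp_pos'])+M@v).round(4))
E
python3 -c "
from h import *
st8()"
```

```text
16.17 [0.4389 0.023  0.1168] [-3.1342 -0.106   0.0112] [-0.01 -0.16  2.28  0.01  0.92  1.54] [ 0.4 -0.8 -3. ] 0.015
rear [0.4915 0.0239 0.0853]
tip [0.5959 0.025  0.0964]
```

Emit:
{"op": "play_rows", "data": {
  "deltas": [
    {"xyz": [-0.03, 0.01, 0], "delta_rot": [0, 0, 0]},
    {"xyz": [-0.08, 0.02, 0], "delta_rot": [0, 0, 0]},
    {"xyz": [-0.14, 0.03, 0], "delta_rot": [0, 0, 0]},
    {"xyz": [-0.21, 0.04, 0], "delta_rot": [0, 0, 0]},
    {"xyz": [-0.28, 0.05, 0], "delta_rot": [0, 0, 0]},
    {"xyz": [-0.33, 0.06, 0], "delta_rot": [0, 0, 0]},
    {"xyz": [-0.36, 0.067, 0], "delta_rot": [0, 0, 0]},
    {"xyz": [-0.36, 0.067, 0], "delta_rot": [0, 0, 0]}
  ]
}}

```text
time_s: 16.83
tcp_pos: [0.3842, 0.0326, 0.1173]
ee_rot: [-3.134, -0.107, 0.01]
force: [1.0, -0.9, -2.3]
opening: 0.0152
grip_force: 59.6
```

Emit:
{"op": "play_rows", "data": {
  "deltas": [
    {"xyz": [0, 0, -0.06], "delta_rot": [0, 0.006, 0]},
    {"xyz": [0, 0, -0.14], "delta_rot": [0, 0.012, 0]},
    {"xyz": [0, 0, -0.23], "delta_rot": [0, 0.02, 0]},
    {"xyz": [0, 0, -0.32], "delta_rot": [0, 0.03, 0]},
    {"xyz": [0, 0, -0.4], "delta_rot": [0, 0.036, 0]},
    {"xyz": [0, 0, -0.46], "delta_rot": [0, 0.042, 0]},
    {"xyz": [0, 0, -0.49], "delta_rot": [0, 0.042, 0]},
    {"xyz": [0, 0, -0.49], "delta_rot": [0, 0.042, 0]},
    {"xyz": [0, 0, -0.49], "delta_rot": [0, 0.042, 0]}
  ]
}}

```text
time_s: 17.58
tcp_pos: [0.3856, 0.0324, 0.044]
ee_rot: [-3.133, 0.025, 0.01]
force: [0.2, -0.0, -2.7]
opening: 0.0153
grip_force: 59.6
```

```bash
python3 -c "
from h import *
st8()"
```

```text
17.58 [0.3856 0.0324 0.044 ] [-3.133   0.025   0.0103] [ 0.01 -0.06  2.35  0.01  0.88  1.57] [ 0.2 -0.  -2.7] 0.0153
rear [0.4337 0.0332 0.0058]
tip [0.5386 0.0343 0.0032]
```

Emit:
{"op": "play_rows", "data": {
  "deltas": [
    {"xyz": [0, 0, -0.023], "delta_rot": [-0.003, 0, 0]},
    {"xyz": [0.01, 0, -0.023], "delta_rot": [-0.003, 0, 0]},
    {"xyz": [0.05, 0, -0.023], "delta_rot": [-0.003, 0, 0]},
    {"xyz": [0.12, 0, -0.023], "delta_rot": [-0.003, 0, 0]},
    {"xyz": [0.19, 0, -0.023], "delta_rot": [-0.003, 0, 0]},
    {"xyz": [0.26, 0, -0.023], "delta_rot": [-0.003, 0, 0]},
    {"xyz": [0.33, 0, -0.023], "delta_rot": [-0.003, 0, 0]},
    {"xyz": [0.4, 0, -0.023], "delta_rot": [-0.003, 0, 0]},
    {"xyz": [0.47, 0, -0.023], "delta_rot": [-0.003, 0, 0]}
  ]
}}

```text
time_s: 18.33
tcp_pos: [0.4574, 0.0324, 0.0404]
ee_rot: [3.141, 0.025, 0.01]
force: [-0.1, -1.0, -2.2]
opening: 0.0153
grip_force: 59.6
```

Emit:
{"op": "play_rows", "data": {
  "deltas": [
    {"xyz": [0.07, 0, 0], "delta_rot": [0, 0, 0]},
    {"xyz": [0.14, 0, 0], "delta_rot": [0, 0, 0]},
    {"xyz": [0.2, 0, 0], "delta_rot": [0, 0, 0]},
    {"xyz": [0.26, 0, 0], "delta_rot": [0, 0, 0]},
    {"xyz": [0.31, 0, 0], "delta_rot": [0, 0, 0]},
    {"xyz": [0.36, 0, 0], "delta_rot": [0, 0, 0]},
    {"xyz": [0.4, 0, 0], "delta_rot": [0, 0, 0]},
    {"xyz": [0.43, 0, 0], "delta_rot": [0, 0, 0]},
    {"xyz": [0.445, 0, 0], "delta_rot": [0, 0, 0]},
    {"xyz": [0.445, 0, 0], "delta_rot": [0, 0, 0]},
    {"xyz": [0.445, 0, 0], "delta_rot": [0, 0, 0]}
  ]
}}

```text
time_s: 19.25
tcp_pos: [0.5229, 0.0324, 0.0406]
ee_rot: [3.141, 0.025, 0.01]
force: [-0.3, 0.4, -1.9]
opening: 0.0153
grip_force: 59.6
```

```bash
python3 -c "
from h import *
st8()"
```

```text
19.25 [0.5229 0.0324 0.0406] [3.1408 0.0249 0.01  ] [ 0.01  0.2   2.07 -0.    0.9   1.58] [-0.3  0.4 -1.9] 0.0153
rear [0.571  0.0328 0.0025]
tip [ 6.76e-01  3.39e-02 -2.00e-04]
```

Emit:
{"op": "play_rows", "data": {
  "deltas": [
    {"xyz": [-0.01, 0, -0.015], "delta_rot": [0, -0.018, 0]},
    {"xyz": [-0.02, 0, -0.03], "delta_rot": [0, -0.035, 0]},
    {"xyz": [-0.03, 0, -0.05], "delta_rot": [0, -0.053, 0]},
    {"xyz": [-0.04, 0, -0.07], "delta_rot": [0, -0.07, 0]},
    {"xyz": [-0.05, 0, -0.085], "delta_rot": [0, -0.088, 0]},
    {"xyz": [-0.06, 0, -0.1], "delta_rot": [0, -0.105, 0]},
    {"xyz": [-0.07, 0, -0.12], "delta_rot": [0, -0.123, 0]},
    {"xyz": [-0.08, 0, -0.135], "delta_rot": [0, -0.14, 0]},
    {"xyz": [-0.08, 0, -0.135], "delta_rot": [0, -0.14, 0]},
    {"xyz": [-0.08, 0, -0.135], "delta_rot": [0, -0.14, 0]},
    {"xyz": [-0.08, 0, -0.135], "delta_rot": [0, -0.14, 0]},
    {"xyz": [-0.08, 0, -0.135], "delta_rot": [0, -0.14, 0]}
  ]
}}

```text
time_s: 20.25
tcp_pos: [0.5123, 0.0324, 0.0213]
ee_rot: [3.136, -0.416, 0.011]
force: [0.3, 0.2, -2.4]
opening: 0.0152
grip_force: 59.7
```

```bash
python3 -c "
from h import *
look('m4')"
```

```text
20.25 [0.5123 0.0324 0.0213] [ 3.1361 -0.4158  0.0109] [ 0.02 -0.    2.42 -0.03  0.31  1.61] [ 0.3  0.2 -2.4] 0.0152
rear [0.5721 0.0329 0.0074]
tip [0.6681 0.0339 0.0498]
```

View pics/m4.png

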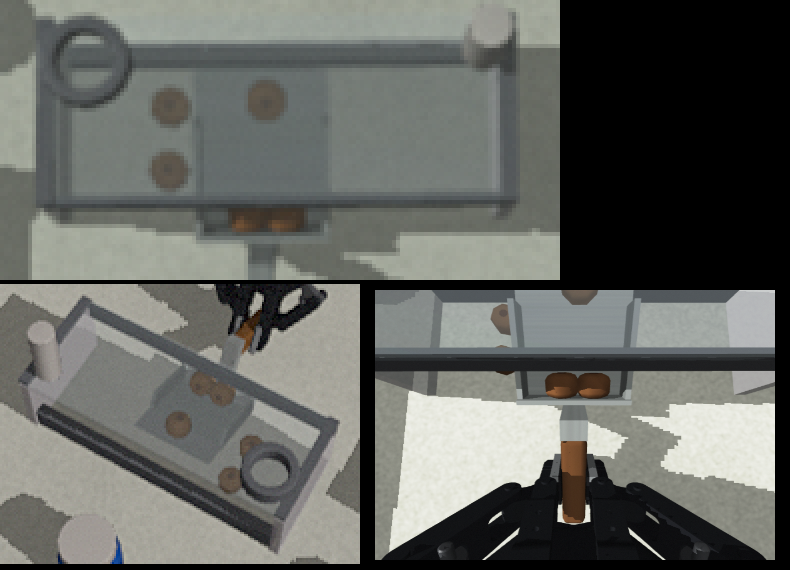

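The third bead is aboard at (267,100) in the top crop. The two left beads, at (170,106) and (169,170), are undisturbed. I withdraw in the same way.

Emit:
{"op": "play_rows", "data": {
  "deltas": [
    {"xyz": [0, 0, 0], "delta_rot": [0, 0, 0]},
    {"xyz": [0, 0, 0], "delta_rot": [0, 0, 0]},
    {"xyz": [0, 0, 0], "delta_rot": [0, 0, 0]},
    {"xyz": [0, 0, 0], "delta_rot": [0, 0, 0]},
    {"xyz": [0.01, 0, 0.03], "delta_rot": [0, 0.028, 0]},
    {"xyz": [0.02, 0, 0.06], "delta_rot": [0, 0.056, 0]},
    {"xyz": [0.02, 0, 0.06], "delta_rot": [0, 0.056, 0]}
  ]
}}

```text
time_s: 20.98
tcp_pos: [0.5199, 0.0324, 0.033]
ee_rot: [3.138, -0.246, 0.01]
force: [3.1, -1.0, -0.9]
opening: 0.0155
grip_force: 59.6
```

Emit:
{"op": "play_rows", "data": {
  "deltas": [
    {"xyz": [-0.02, 0, 0], "delta_rot": [0, 0, 0]},
    {"xyz": [-0.06, 0, 0], "delta_rot": [0, 0, 0]},
    {"xyz": [-0.12, 0, 0], "delta_rot": [0, 0, 0]},
    {"xyz": [-0.2, 0, 0], "delta_rot": [0, 0, 0]},
    {"xyz": [-0.29, 0, 0], "delta_rot": [0, 0, 0]},
    {"xyz": [-0.39, 0, 0], "delta_rot": [0, 0, 0]},
    {"xyz": [-0.49, 0, 0], "delta_rot": [0, 0, 0]},
    {"xyz": [-0.59, 0, 0], "delta_rot": [0, 0, 0]},
    {"xyz": [-0.67, 0, 0], "delta_rot": [0, 0, 0]},
    {"xyz": [-0.73, 0, 0], "delta_rot": [0, 0, 0]},
    {"xyz": [-0.77, 0, 0], "delta_rot": [0, 0, 0]},
    {"xyz": [-0.8, 0, 0], "delta_rot": [0, 0, 0]}
  ]
}}

```text
time_s: 21.98
tcp_pos: [0.3919, 0.0324, 0.0287]
ee_rot: [3.138, -0.238, 0.01]
force: [-0.5, 0.3, -2.4]
opening: 0.0155
grip_force: 59.5
```

Emit:
{"op": "play_rows", "data": {
  "deltas": [
    {"xyz": [0, 0, 0.05], "delta_rot": [0, 0, 0]},
    {"xyz": [0, 0, 0.15], "delta_rot": [0, -0.02, 0]},
    {"xyz": [0, 0, 0.25], "delta_rot": [0, -0.05, 0]},
    {"xyz": [0, 0, 0.35], "delta_rot": [0, -0.07, 0]},
    {"xyz": [0, 0, 0.4], "delta_rot": [0, -0.09, 0]},
    {"xyz": [0, 0, 0.4], "delta_rot": [0, -0.09, 0]},
    {"xyz": [0, 0, 0.4], "delta_rot": [0, -0.09, 0]},
    {"xyz": [0, 0, 0.4], "delta_rot": [0, -0.09, 0]},
    {"xyz": [0, 0, 0.4], "delta_rot": [0, -0.09, 0]},
    {"xyz": [0, 0, 0.4], "delta_rot": [0, -0.09, 0]}
  ]
}}

```text
time_s: 22.82
tcp_pos: [0.4216, 0.0365, 0.1059]
ee_rot: [3.131, -0.486, 0.011]
force: [-0.7, 0.0, -1.9]
opening: 0.015
grip_force: 59.8
```

```bash
python3 - <<'E'
from h import *
look('m5')
p=camera('wrist'); st8()
hsv=cv2.cvtColor(p['frame'],cv2.COLOR_BGR2HSV); m=cv2.inRange(hsv,(3,90,25),(18,255,200)); m[225:]=0
n,l,s,c=cv2.connectedComponentsWithStats(m); print([(s[i,4],c[i].round()) for i in range(1,n) if s[i,4]>60])
E
```

```text
22.8167 [0.4216 0.0365 0.1059] [ 3.1311 -0.4861  0.011 ] [ 0.05 -0.44  2.57 -0.06  0.53  1.66] [-0.7  0.  -1.9] 0.015
rear [0.4821 0.0368 0.0961]
tip [0.575  0.0378 0.1452]
23.02 [0.4222 0.0366 0.1066] [ 3.1312 -0.488   0.0111] [ 0.05 -0.44  2.57 -0.06  0.53  1.66] [ 0.1 -0.1 -0.8] 0.0149
rear [0.4828 0.0369 0.097 ]
tip [0.5755 0.0379 0.1463]
[(np.int32(6958), array([324., 149.]))]
```

```bash
python3 - <<'E'
from h import *
for t in ('m3','m4','m5'):
    f=cv2.imread(f'pics/w_{t}.png'); hsv=cv2.cvtColor(f,cv2.COLOR_BGR2HSV); m=cv2.inRange(hsv,(3,90,25),(18,255,200)); m[215:]=0
    n,l,s,c=cv2.connectedComponentsWithStats(m); print(t,[(s[i].tolist(),c[i].round()) for i in range(1,n) if s[i,4]>60])
E
```

```text
m3 [([127, 109, 35, 20, 514], array([145., 117.])), ([197, 109, 24, 21, 388], array([210., 118.])), ([264, 141, 109, 52, 4293], array([319., 167.]))]
m4 [([194, 144, 29, 7, 119], array([209., 146.])), ([272, 146, 104, 47, 4216], array([324., 169.]))]
m5 [([270, 90, 106, 102, 6959], array([324., 149.]))]
```

Emit:
{"op": "play_rows", "data": {
  "deltas": [
    {"xyz": [0, 0, 0.02], "delta_rot": [0, 0.02, 0]},
    {"xyz": [0, 0.03, 0.04], "delta_rot": [0, 0.04, 0]},
    {"xyz": [-0.02, 0.07, 0.05], "delta_rot": [0, 0.06, 0]},
    {"xyz": [-0.05, 0.13, 0.05], "delta_rot": [0, 0.08, 0]},
    {"xyz": [-0.1, 0.2, 0.05], "delta_rot": [0, 0.1, 0]},
    {"xyz": [-0.15, 0.27, 0.05], "delta_rot": [0, 0.11, 0]},
    {"xyz": [-0.2, 0.32, 0.05], "delta_rot": [0, 0.12, 0]},
    {"xyz": [-0.23, 0.36, 0.05], "delta_rot": [0, 0.12, 0]},
    {"xyz": [-0.25, 0.373, 0.05], "delta_rot": [0, 0.12, 0]},
    {"xyz": [-0.25, 0.373, 0.05], "delta_rot": [0, 0.12, 0]}
  ]
}}

```text
time_s: 23.85
tcp_pos: [0.3843, 0.0929, 0.1144]
ee_rot: [3.135, -0.112, 0.011]
force: [0.5, 0.2, -2.6]
opening: 0.0154
grip_force: 59.7
```

```bash
python3 -c "
from h import *
st8()"
```

```text
23.85 [0.3843 0.0929 0.1144] [ 3.1352 -0.1125  0.011 ] [ 0.2  -0.26  2.36 -0.03  0.93  1.78] [ 0.5  0.2 -2.6] 0.0154
rear [0.4371 0.0932 0.0832]
tip [0.5414 0.0944 0.095 ]
```

Three beads are aboard. Next is the left lane.

Emit:
{"op": "play_rows", "data": {
  "deltas": [
    {"xyz": [0, 0, -0.06], "delta_rot": [0.002, 0.006, 0]},
    {"xyz": [0, 0, -0.14], "delta_rot": [0.002, 0.012, 0]},
    {"xyz": [0, 0, -0.23], "delta_rot": [0.002, 0.02, 0]},
    {"xyz": [0, 0, -0.32], "delta_rot": [0.002, 0.03, 0]},
    {"xyz": [0, 0, -0.4], "delta_rot": [0.002, 0.036, 0]},
    {"xyz": [0, 0, -0.45], "delta_rot": [0.002, 0.044, 0]},
    {"xyz": [0, 0, -0.48], "delta_rot": [0.002, 0.044, 0]},
    {"xyz": [0, 0, -0.48], "delta_rot": [0.002, 0.044, 0]},
    {"xyz": [0, 0, -0.48], "delta_rot": [0.002, 0.044, 0]}
  ]
}}

```text
time_s: 24.6
tcp_pos: [0.3849, 0.0924, 0.0428]
ee_rot: [-3.14, 0.025, 0.009]
force: [0.3, 0.4, -1.9]
opening: 0.0149
grip_force: 59.7
```

```bash
python3 - <<'E'
from h import *
st8()
t=camera('top'); T=ext(t);K=t['camera_matrix']; f=t['frame']
hsv=cv2.cvtColor(f,cv2.COLOR_BGR2HSV); m=np.zeros(f.shape[:2],np.uint8); m[175:215,256:375]=cv2.inRange(hsv,(3,50,40),(20,255,140))[175:215,256:375]
n,l,s,c=cv2.connectedComponentsWithStats(m); print([(s[i,4],c[i].round(1),ray(K,T,c[i][::-1],.016)[:2].round(4)) for i in range(1,n) if s[i,4]>15])
E
```

```text
24.6 [0.3849 0.0924 0.0428] [-3.1403  0.025   0.0094] [ 0.17 -0.04  2.33  0.01  0.88  1.73] [ 0.3  0.4 -1.9] 0.0149
rear [0.433  0.0929 0.0047]
tip [0.5379 0.0938 0.0021]
[]
```

Emit:
{"op": "play_rows", "data": {
  "deltas": [
    {"xyz": [0, 0, -0.016], "delta_rot": [0, 0, 0]},
    {"xyz": [0.01, 0, -0.016], "delta_rot": [0, 0, 0]},
    {"xyz": [0.05, 0, -0.016], "delta_rot": [0, 0, 0]},
    {"xyz": [0.12, 0, -0.016], "delta_rot": [0, 0, 0]},
    {"xyz": [0.19, 0, -0.016], "delta_rot": [0, 0, 0]},
    {"xyz": [0.26, 0, -0.016], "delta_rot": [0, 0, 0]},
    {"xyz": [0.33, 0, -0.016], "delta_rot": [0, 0, 0]},
    {"xyz": [0.4, 0, -0.016], "delta_rot": [0, 0, 0]},
    {"xyz": [0.47, 0, -0.016], "delta_rot": [0, 0, 0]}
  ]
}}

```text
time_s: 25.4
tcp_pos: [0.457, 0.0926, 0.0404]
ee_rot: [-3.14, 0.026, 0.009]
force: [-0.6, -0.1, -2.5]
opening: 0.0148
grip_force: 59.7
```

Emit:
{"op": "play_rows", "data": {
  "deltas": [
    {"xyz": [0.07, 0, 0], "delta_rot": [0, 0, 0]},
    {"xyz": [0.14, 0, 0], "delta_rot": [0, 0, 0]},
    {"xyz": [0.2, 0, 0], "delta_rot": [0, 0, 0]},
    {"xyz": [0.26, 0, 0], "delta_rot": [0, 0, 0]},
    {"xyz": [0.31, 0, 0], "delta_rot": [0, 0, 0]},
    {"xyz": [0.36, 0, 0], "delta_rot": [0, 0, 0]},
    {"xyz": [0.4, 0, 0], "delta_rot": [0, 0, 0]},
    {"xyz": [0.43, 0, 0], "delta_rot": [0, 0, 0]},
    {"xyz": [0.45, 0, 0], "delta_rot": [0, 0, 0]},
    {"xyz": [0.45, 0, 0], "delta_rot": [0, 0, 0]},
    {"xyz": [0.45, 0, 0], "delta_rot": [0, 0, 0]}
  ]
}}

```text
time_s: 26.32
tcp_pos: [0.5229, 0.0926, 0.0402]
ee_rot: [-3.14, 0.026, 0.01]
force: [-0.9, -0.2, -3.6]
opening: 0.0151
grip_force: 59.6
```

Emit:
{"op": "play_rows", "data": {
  "deltas": [
    {"xyz": [-0.01, 0, -0.015], "delta_rot": [0, -0.018, 0]},
    {"xyz": [-0.02, 0, -0.03], "delta_rot": [0, -0.035, 0]},
    {"xyz": [-0.03, 0, -0.05], "delta_rot": [0, -0.053, 0]},
    {"xyz": [-0.04, 0, -0.07], "delta_rot": [0, -0.07, 0]},
    {"xyz": [-0.05, 0, -0.085], "delta_rot": [0, -0.088, 0]},
    {"xyz": [-0.06, 0, -0.1], "delta_rot": [0, -0.105, 0]},
    {"xyz": [-0.07, 0, -0.12], "delta_rot": [0, -0.123, 0]},
    {"xyz": [-0.08, 0, -0.135], "delta_rot": [0, -0.14, 0]},
    {"xyz": [-0.08, 0, -0.135], "delta_rot": [0, -0.14, 0]},
    {"xyz": [-0.08, 0, -0.135], "delta_rot": [0, -0.14, 0]},
    {"xyz": [-0.08, 0, -0.135], "delta_rot": [0, -0.14, 0]},
    {"xyz": [-0.08, 0, -0.135], "delta_rot": [0, -0.14, 0]}
  ]
}}

```text
time_s: 27.32
tcp_pos: [0.5131, 0.0929, 0.0216]
ee_rot: [3.139, -0.416, 0.01]
force: [-0.3, -0.0, -2.2]
opening: 0.0154
grip_force: 59.7
```

```bash
python3 -c "
from h import *
look('m6')"
```

```text
27.3167 [0.5131 0.0929 0.0216] [ 3.1392 -0.4164  0.0101] [ 0.18  0.02  2.4  -0.22  0.32  1.94] [-0.3 -0.  -2.2] 0.0154
rear [0.5728 0.0934 0.0077]
tip [0.6688 0.0944 0.0501]
```

View pics/m6.png

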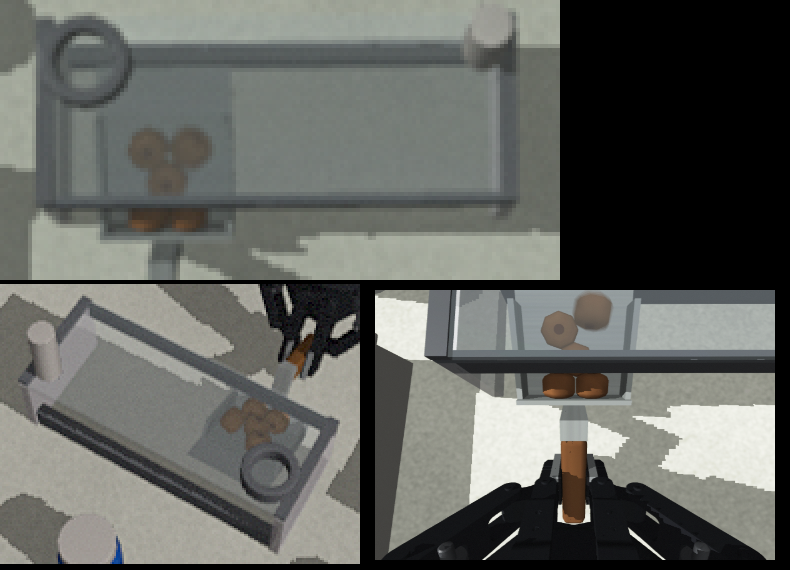

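All five beads are aboard and none are left under the shelf. I withdraw and carry them to the tray.

Emit:
{"op": "play_rows", "data": {
  "deltas": [
    {"xyz": [0, 0, 0], "delta_rot": [0, 0, 0]},
    {"xyz": [0, 0, 0], "delta_rot": [0, 0, 0]},
    {"xyz": [0, 0, 0], "delta_rot": [0, 0, 0]},
    {"xyz": [0, 0, 0], "delta_rot": [0, 0, 0]},
    {"xyz": [0.01, 0, 0.03], "delta_rot": [0, 0.025, 0]},
    {"xyz": [0.02, 0, 0.06], "delta_rot": [0, 0.05, 0]},
    {"xyz": [0.02, 0, 0.06], "delta_rot": [0, 0.05, 0]}
  ]
}}

```text
time_s: 28.05
tcp_pos: [0.5197, 0.0934, 0.0328]
ee_rot: [-3.141, -0.264, 0.009]
force: [1.3, -1.3, -1.5]
opening: 0.0154
grip_force: 59.7
```

Emit:
{"op": "play_rows", "data": {
  "deltas": [
    {"xyz": [-0.02, 0, 0], "delta_rot": [0, 0, 0]},
    {"xyz": [-0.06, 0, 0], "delta_rot": [0, 0, 0]},
    {"xyz": [-0.12, 0, 0], "delta_rot": [0, 0, 0]},
    {"xyz": [-0.2, 0, 0], "delta_rot": [0, 0, 0]},
    {"xyz": [-0.29, 0, 0], "delta_rot": [0, 0, 0]},
    {"xyz": [-0.39, 0, 0], "delta_rot": [0, 0, 0]},
    {"xyz": [-0.49, 0, 0], "delta_rot": [0, 0, 0]},
    {"xyz": [-0.59, 0, 0], "delta_rot": [0, 0, 0]},
    {"xyz": [-0.67, 0, 0], "delta_rot": [0, 0, 0]},
    {"xyz": [-0.73, 0, 0], "delta_rot": [0, 0, 0]},
    {"xyz": [-0.77, 0, 0], "delta_rot": [0, 0, 0]},
    {"xyz": [-0.8, 0, 0], "delta_rot": [0, 0, 0]}
  ]
}}

```text
time_s: 29.05
tcp_pos: [0.3923, 0.0925, 0.0287]
ee_rot: [3.14, -0.257, 0.01]
force: [0.5, -0.8, -2.3]
opening: 0.015
grip_force: 59.7
```

Emit:
{"op": "play_rows", "data": {
  "deltas": [
    {"xyz": [0, 0, 0.04], "delta_rot": [0, 0, 0]},
    {"xyz": [0, 0, 0.1], "delta_rot": [0, 0, 0]},
    {"xyz": [0, 0, 0.18], "delta_rot": [0, 0, 0]},
    {"xyz": [0, 0, 0.27], "delta_rot": [0, 0, 0]},
    {"xyz": [0, 0, 0.36], "delta_rot": [0, 0, 0]},
    {"xyz": [0, 0, 0.46], "delta_rot": [0, 0, 0]},
    {"xyz": [0.02, 0, 0.56], "delta_rot": [0, 0, 0]},
    {"xyz": [0.05, 0, 0.65], "delta_rot": [0, 0, 0]},
    {"xyz": [0.1, 0, 0.72], "delta_rot": [0, 0, 0]},
    {"xyz": [0.14, 0, 0.77], "delta_rot": [0, 0, 0]},
    {"xyz": [0.17, 0, 0.8], "delta_rot": [0, 0, 0]},
    {"xyz": [0.2, 0, 0.8], "delta_rot": [0, 0, 0]}
  ]
}}

```text
time_s: 30.05
tcp_pos: [0.4256, 0.0928, 0.1504]
ee_rot: [3.141, -0.259, 0.01]
force: [-0.0, -0.4, -2.3]
opening: 0.0148
grip_force: 59.7
```

```bash
python3 - <<'E'
from h import *
show('w7'); st8()
f=cv2.imread(f'pics/w7.png'); hsv=cv2.cvtColor(f,cv2.COLOR_BGR2HSV); m=cv2.inRange(hsv,(3,90,25),(18,255,200)); m[215:]=0
n,l,s,c=cv2.connectedComponentsWithStats(m); print([(s[i].tolist(),c[i].round()) for i in range(1,n) if s[i,4]>60])
E
```

```text
30.05 [0.4256 0.0928 0.1504] [ 3.1406 -0.2592  0.0097] [ 0.2  -0.32  2.35 -0.06  0.86  1.79] [-0.  -0.4 -2.3] 0.0148
30.1 [0.4257 0.0927 0.1497] [ 3.1404 -0.2586  0.0097] [ 0.2  -0.31  2.35 -0.06  0.86  1.79] [ 0.2 -0.4 -2.5] 0.0153
rear [0.4825 0.0932 0.1266]
tip [0.584  0.0942 0.1534]
[([257, 39, 147, 154, 12064], array([322., 127.]))]
```

Emit:
{"op": "play_rows", "data": {
  "deltas": [
    {"xyz": [0.01, 0.03, 0.02], "delta_rot": [0, 0, 0.003]},
    {"xyz": [0.02, 0.09, 0.05], "delta_rot": [0, 0, 0.01]},
    {"xyz": [0.04, 0.17, 0.1], "delta_rot": [0, 0, 0.02]},
    {"xyz": [0.06, 0.27, 0.16], "delta_rot": [0, 0, 0.03]},
    {"xyz": [0.09, 0.37, 0.22], "delta_rot": [0, 0, 0.04]},
    {"xyz": [0.12, 0.47, 0.27], "delta_rot": [0, 0, 0.05]},
    {"xyz": [0.15, 0.57, 0.31], "delta_rot": [0, 0, 0.06]},
    {"xyz": [0.18, 0.67, 0.33], "delta_rot": [0, 0, 0.07]},
    {"xyz": [0.21, 0.77, 0.35], "delta_rot": [0, 0, 0.08]},
    {"xyz": [0.24, 0.86, 0.35], "delta_rot": [0, 0, 0.09]},
    {"xyz": [0.26, 0.94, 0.35], "delta_rot": [0, 0, 0.1]},
    {"xyz": [0.28, 1.0, 0.35], "delta_rot": [0, 0, 0.11]}
  ]
}}

```text
time_s: 31.1
tcp_pos: [0.466, 0.2442, 0.2011]
ee_rot: [3.14, -0.256, 0.359]
force: [-0.0, -1.2, -2.6]
opening: 0.0148
grip_force: 59.7
```

Emit:
{"op": "play_rows", "data": {
  "deltas": [
    {"xyz": [0, 0.07, 0], "delta_rot": [0, 0, 0.01]},
    {"xyz": [0, 0.14, 0], "delta_rot": [0, 0, 0.02]},
    {"xyz": [0, 0.2, 0], "delta_rot": [0, 0, 0.03]},
    {"xyz": [0, 0.25, 0], "delta_rot": [0, 0, 0.04]},
    {"xyz": [0, 0.29, 0], "delta_rot": [0, 0, 0.05]},
    {"xyz": [0, 0.32, 0], "delta_rot": [0, 0, 0.06]},
    {"xyz": [0, 0.32, 0], "delta_rot": [0, 0, 0.07]},
    {"xyz": [0, 0.32, 0], "delta_rot": [0, 0, 0.075]},
    {"xyz": [0, 0.32, 0], "delta_rot": [0, 0, 0.08]},
    {"xyz": [0, 0.32, 0], "delta_rot": [0, 0, 0.08]}
  ]
}}

```text
time_s: 31.93
tcp_pos: [0.466, 0.2905, 0.2016]
ee_rot: [3.14, -0.257, 0.608]
force: [-0.3, 0.7, -2.4]
opening: 0.015
grip_force: 59.7
```

```bash
python3 - <<'E'
from h import *
st8(); p=camera('wrist')
f=p['frame']; hsv=cv2.cvtColor(f,cv2.COLOR_BGR2HSV); m=cv2.inRange(hsv,(3,90,25),(18,255,200)); m[215:]=0
n,l,s,c=cv2.connectedComponentsWithStats(m); print([(s[i].tolist(),c[i].round()) for i in range(1,n) if s[i,4]>60])
E
```

```text
31.93 [0.466  0.2905 0.2016] [ 3.1402 -0.2569  0.6076] [ 0.49 -0.12  2.09  0.03  0.91  1.44] [-0.3  0.7 -2.4] 0.015
rear [0.5126 0.3229 0.1783]
tip [0.596  0.3809 0.205 ]
[([145, 0, 26, 4, 62], array([157.,   1.])), ([258, 40, 146, 153, 12020], array([322., 127.]))]
```

The beads are still all in the pan. I pull back so the nose sits mid-tray and low, then tip about the nose.

Emit:
{"op": "play_rows", "data": {
  "deltas": [
    {"xyz": [-0.02, -0.01, -0.01], "delta_rot": [0, 0, 0]},
    {"xyz": [-0.06, -0.035, -0.03], "delta_rot": [0, 0, 0]},
    {"xyz": [-0.12, -0.07, -0.06], "delta_rot": [0, 0, 0]},
    {"xyz": [-0.2, -0.12, -0.11], "delta_rot": [-0.004, 0.006, 0]},
    {"xyz": [-0.28, -0.17, -0.16], "delta_rot": [-0.008, 0.012, 0]},
    {"xyz": [-0.36, -0.22, -0.21], "delta_rot": [-0.012, 0.018, 0]},
    {"xyz": [-0.44, -0.27, -0.26], "delta_rot": [-0.016, 0.024, 0]},
    {"xyz": [-0.52, -0.32, -0.3], "delta_rot": [-0.02, 0.03, 0]},
    {"xyz": [-0.59, -0.36, -0.34], "delta_rot": [-0.025, 0.036, 0]},
    {"xyz": [-0.64, -0.39, -0.37], "delta_rot": [-0.031, 0.044, 0]},
    {"xyz": [-0.67, -0.41, -0.39], "delta_rot": [-0.031, 0.044, 0]},
    {"xyz": [-0.68, -0.42, -0.4], "delta_rot": [-0.031, 0.044, 0]}
  ]
}}

```text
time_s: 32.98
tcp_pos: [0.3636, 0.2275, 0.1412]
ee_rot: [3.139, -0.087, 0.607]
force: [0.4, 0.5, -2.1]
opening: 0.015
grip_force: 59.7
```

Emit:
{"op": "play_rows", "data": {
  "deltas": [
    {"xyz": [0, 0, -0.04], "delta_rot": [0, 0, 0]},
    {"xyz": [0, 0, -0.09], "delta_rot": [-0.004, 0.005, 0]},
    {"xyz": [0, 0, -0.15], "delta_rot": [-0.008, 0.011, 0]},
    {"xyz": [0, 0, -0.2], "delta_rot": [-0.012, 0.017, 0]},
    {"xyz": [0, 0, -0.23], "delta_rot": [-0.016, 0.023, 0]},
    {"xyz": [0, 0, -0.25], "delta_rot": [-0.016, 0.023, 0]},
    {"xyz": [0, 0, -0.25], "delta_rot": [-0.016, 0.023, 0]}
  ]
}}

```text
time_s: 33.57
tcp_pos: [0.3641, 0.2277, 0.1033]
ee_rot: [3.139, 0.001, 0.607]
force: [0.3, 0.0, -2.6]
opening: 0.0151
grip_force: 59.7
```

```bash
python3 -c "
from h import *
st8()"
```

```text
33.57 [0.3641 0.2277 0.1033] [3.1392e+00 1.4000e-03 6.0710e-01] [ 0.5  -0.09  2.24 -0.    0.99  1.47] [ 0.3  0.  -2.6] 0.0151
rear [0.4044 0.2555 0.0663]
tip [0.4906 0.3154 0.0662]
```

Emit:
{"op": "play_rows", "data": {
  "deltas": [
    {"xyz": [0.02, 0.015, 0.09], "delta_rot": [-0.016, 0.023, 0]},
    {"xyz": [0.045, 0.035, 0.175], "delta_rot": [-0.032, 0.046, 0]},
    {"xyz": [0.08, 0.06, 0.257], "delta_rot": [-0.048, 0.068, 0]},
    {"xyz": [0.12, 0.085, 0.335], "delta_rot": [-0.064, 0.091, 0]},
    {"xyz": [0.165, 0.115, 0.41], "delta_rot": [-0.08, 0.114, 0]},
    {"xyz": [0.213, 0.147, 0.48], "delta_rot": [-0.095, 0.137, 0]},
    {"xyz": [0.27, 0.185, 0.54], "delta_rot": [-0.111, 0.16, 0]},
    {"xyz": [0.33, 0.23, 0.6], "delta_rot": [-0.127, 0.182, 0]},
    {"xyz": [0.387, 0.273, 0.653], "delta_rot": [-0.143, 0.205, 0]},
    {"xyz": [0.45, 0.315, 0.69], "delta_rot": [-0.159, 0.228, 0]},
    {"xyz": [0.52, 0.36, 0.73], "delta_rot": [-0.175, 0.251, 0]},
    {"xyz": [0.593, 0.413, 0.767], "delta_rot": [-0.19, 0.274, 0]}
  ]
}}

```text
time_s: 34.57
tcp_pos: [0.4545, 0.2905, 0.2196]
ee_rot: [3.14, 1.047, 0.608]
force: [0.1, 0.2, -1.8]
opening: 0.0152
grip_force: 59.9
```

Emit:
{"op": "play_rows", "data": {
  "deltas": [
    {"xyz": [0, 0, 0], "delta_rot": [0, 0, 0]},
    {"xyz": [0, 0, 0.05], "delta_rot": [0, 0, 0]},
    {"xyz": [0, 0, 0.1], "delta_rot": [0, 0, 0]},
    {"xyz": [0, 0, 0.15], "delta_rot": [0, 0, 0]},
    {"xyz": [0, 0, 0.2], "delta_rot": [0, 0, 0]},
    {"xyz": [0, 0, 0.25], "delta_rot": [0, 0, 0]}
  ]
}}

```text
time_s: 35.07
tcp_pos: [0.4529, 0.2895, 0.2599]
ee_rot: [3.14, 1.043, 0.607]
force: [-0.0, -1.0, -1.3]
opening: 0.0148
grip_force: 59.9
```

```bash
python3 - <<'E'
from h import *
st8(); st,p,T,K=show('w8'); s=camera('scene'); t=camera('top')
o=np.zeros((590,790,3),np.uint8); o[:285,:380]=cv2.resize(p['frame'],(380,285)); o[:285,390:770]=cv2.resize(s['frame'][240:390,400:560],(380,285)); o[290:590,:400]=cv2.resize(t['frame'][190:310,140:300],(400,300))
cv2.imwrite('pics/m8.png',o)
E
```

```text
35.07 [0.4529 0.2895 0.2599] [3.1397 1.0426 0.6073] [ 0.55  0.66  1.3  -0.06  2.22  1.51] [-0.  -1.  -1.3] 0.0148
rear [0.4471 0.2854 0.199 ]
tip [0.4905 0.3156 0.1083]
35.0667 [0.4529 0.2895 0.2599] [3.1397 1.0426 0.6073] [ 0.55  0.66  1.3  -0.06  2.22  1.51] [-0.  -1.  -1.3] 0.0148
```

View pics/m8.png

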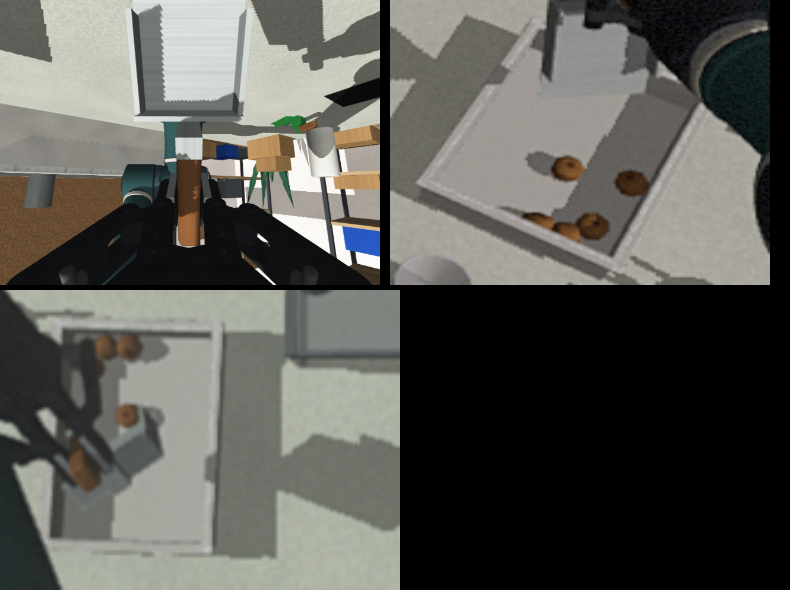

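All five beads are in the tray (scene crop 567,168; 631,182; 593,225; 565,230; 538,218) and the pan is empty. Now I return the scoop to the mat.

Emit:
{"op": "play_rows", "data": {
  "deltas": [
    {"xyz": [0, 0, 0.05], "delta_rot": [0.02, -0.028, 0]},
    {"xyz": [0, 0, 0.1], "delta_rot": [0.04, -0.057, 0]},
    {"xyz": [0, 0, 0.15], "delta_rot": [0.06, -0.086, 0]},
    {"xyz": [0, 0, 0.2], "delta_rot": [0.08, -0.115, 0]},
    {"xyz": [0, 0, 0.2], "delta_rot": [0.1, -0.144, 0]},
    {"xyz": [0, 0, 0.2], "delta_rot": [0.12, -0.173, 0]},
    {"xyz": [0, 0, 0.2], "delta_rot": [0.14, -0.202, 0]},
    {"xyz": [0, 0, 0.2], "delta_rot": [0.16, -0.231, 0]},
    {"xyz": [0, 0, 0.2], "delta_rot": [0.18, -0.26, 0]},
    {"xyz": [0, 0, 0.2], "delta_rot": [0.19, -0.274, 0]},
    {"xyz": [0, 0, 0.2], "delta_rot": [0.19, -0.274, 0]}
  ]
}}

```text
time_s: 36.13
tcp_pos: [0.4505, 0.288, 0.2876]
ee_rot: [3.139, -0.002, 0.607]
force: [-0.5, -0.1, -2.3]
opening: 0.0148
grip_force: 59.8
```

Emit:
{"op": "play_rows", "data": {
  "deltas": [
    {"xyz": [0, -0.12, 0], "delta_rot": [0, 0, -0.01]},
    {"xyz": [0, -0.3, 0], "delta_rot": [0, 0, -0.03]},
    {"xyz": [0, -0.5, 0], "delta_rot": [0, 0, -0.05]},
    {"xyz": [0, -0.7, 0], "delta_rot": [0, 0, -0.065]},
    {"xyz": [0, -0.85, 0], "delta_rot": [0, 0, -0.08]},
    {"xyz": [0, -1, 0], "delta_rot": [0, 0, -0.09]}
  ]
}}

```text
time_s: 36.63
tcp_pos: [0.4524, 0.1382, 0.2862]
ee_rot: [3.139, 0.004, 0.322]
force: [0.5, 1.0, -1.5]
opening: 0.0154
grip_force: 59.8
```

Emit:
{"op": "play_rows", "data": {
  "deltas": [
    {"xyz": [0, -0.18, 0], "delta_rot": [0, 0, -0.015]},
    {"xyz": [0, -0.36, 0], "delta_rot": [0, 0, -0.03]},
    {"xyz": [0, -0.54, 0], "delta_rot": [0, 0, -0.05]},
    {"xyz": [0, -0.7, 0], "delta_rot": [0, 0, -0.065]},
    {"xyz": [0, -0.85, 0], "delta_rot": [0, 0, -0.08]},
    {"xyz": [0, -1, 0], "delta_rot": [0, 0, -0.089]}
  ]
}}

```text
time_s: 37.13
tcp_pos: [0.4525, -0.0116, 0.2862]
ee_rot: [3.139, 0.003, 0.042]
force: [0.5, -0.3, -2.1]
opening: 0.0153
grip_force: 59.7
```

Emit:
{"op": "play_rows", "data": {
  "deltas": [
    {"xyz": [0, -0.18, 0], "delta_rot": [0, 0, 0]},
    {"xyz": [0, -0.36, 0], "delta_rot": [0, 0, 0]},
    {"xyz": [0, -0.54, 0], "delta_rot": [0, 0, 0]},
    {"xyz": [0, -0.7, 0], "delta_rot": [0, 0, 0]},
    {"xyz": [0, -0.85, 0], "delta_rot": [0, 0, 0]},
    {"xyz": [0, -1, 0], "delta_rot": [0, 0, 0]}
  ]
}}

```text
time_s: 37.63
tcp_pos: [0.4525, -0.1616, 0.2861]
ee_rot: [3.14, 0.003, 0.044]
force: [1.0, -0.4, -1.6]
opening: 0.0151
grip_force: 59.7
```

Emit:
{"op": "play_rows", "data": {
  "deltas": [
    {"xyz": [0, -0.18, -0.1], "delta_rot": [0, 0, 0]},
    {"xyz": [0, -0.36, -0.2], "delta_rot": [0, 0, 0]},
    {"xyz": [0, -0.54, -0.3], "delta_rot": [0, 0, 0]},
    {"xyz": [0, -0.7, -0.4], "delta_rot": [0, 0, 0]},
    {"xyz": [0, -0.85, -0.5], "delta_rot": [0, 0, 0]},
    {"xyz": [0, -0.95, -0.6], "delta_rot": [0, 0, 0]},
    {"xyz": [0, -1, -0.65], "delta_rot": [0, 0, 0]},
    {"xyz": [0, -1, -0.67], "delta_rot": [0, 0, 0]},
    {"xyz": [0, -1, -0.67], "delta_rot": [0, 0, 0]}
  ]
}}

```text
time_s: 38.38
tcp_pos: [0.4524, -0.3097, 0.1849]
ee_rot: [-3.141, 0.003, 0.044]
force: [-0.9, 0.6, -2.3]
opening: 0.0149
grip_force: 59.7
```

```bash
python3 - <<'E'
from h import *
st8(); st=read_state(); p=camera('wrist'); T=ext(p,st);K=p['camera_matrix']
for n in ('scoop','mat'): print(n,[(np.round(r['pixel'],1),round(r['p'],2),ray(K,T,r['pixel'],0)[:2].round(4)) for r in tip_of(p,n)][:3])
M=R.from_euler('xyz',st['ee_rot']).as_matrix(); print('pred scoop',proj(K,T,np.array(st['tcp_pos'])+M@[.049,0,.0369])[::-1].round(1))
E
```

```text
38.38 [ 0.4524 -0.3097  0.1849] [-3.1412e+00  2.8000e-03  4.4000e-02] [-0.64  0.06  1.93 -0.    1.16  0.88] [-0.9  0.6 -2.3] 0.0149
rear [ 0.5012 -0.3075  0.1478]
tip [ 0.6061 -0.3029  0.1475]
scoop [(array([190.9, 319.2]), 0.96, array([ 0.4779, -0.3093])), (array([396.6, 355.4]), 0.52, array([ 0.2269, -0.3655]))]
mat [(array([331.1, 321.1]), 0.7, array([ 0.3179, -0.3189]))]
pred scoop [193.7 318.6]
```

Emit:
{"op": "play_rows", "data": {
  "deltas": [
    {"xyz": [-0.03, -0.02, -0.08], "delta_rot": [0, -0.001, 0]},
    {"xyz": [-0.06, -0.04, -0.2], "delta_rot": [0, -0.001, 0]},
    {"xyz": [-0.09, -0.06, -0.35], "delta_rot": [0, -0.001, 0]},
    {"xyz": [-0.09, -0.06, -0.5], "delta_rot": [0, -0.001, 0]},
    {"xyz": [-0.09, -0.06, -0.63], "delta_rot": [0, -0.001, 0]},
    {"xyz": [-0.09, -0.06, -0.74], "delta_rot": [0, -0.001, 0]},
    {"xyz": [-0.09, -0.06, -0.82], "delta_rot": [0, -0.001, 0]},
    {"xyz": [-0.09, -0.06, -0.88], "delta_rot": [0, -0.001, 0]},
    {"xyz": [-0.09, -0.06, -0.9], "delta_rot": [0, -0.001, 0]},
    {"xyz": [-0.09, -0.06, -0.9], "delta_rot": [0, -0.001, 0]}
  ]
}}

```text
time_s: 39.37
tcp_pos: [0.4397, -0.3191, 0.0512]
ee_rot: [3.139, -0.003, 0.045]
force: [-0.4, 0.4, -1.2]
opening: 0.015
grip_force: 59.8
```

Emit:
{"op": "play_rows", "data": {
  "deltas": [
    {"xyz": [0, 0, -0.01], "delta_rot": [0, 0, 0]},
    {"xyz": [0, 0, -0.02], "delta_rot": [0, 0, 0]},
    {"xyz": [0, 0, -0.03], "delta_rot": [0, 0, 0]},
    {"xyz": [0, 0, -0.04], "delta_rot": [0, 0, 0]},
    {"xyz": [0, 0, -0.05], "delta_rot": [0, 0, 0]},
    {"xyz": [0, 0, -0.055], "delta_rot": [0, 0, 0]},
    {"xyz": [0, 0, -0.055], "delta_rot": [0, 0, 0]}
  ]
}}

```text
time_s: 39.95
tcp_pos: [0.4394, -0.3193, 0.0428]
ee_rot: [3.139, -0.003, 0.045]
force: [0.1, 0.2, -1.9]
opening: 0.0153
grip_force: 59.8
```

```bash
python3 -c "
from h import *
st8()"
```

```text
39.95 [ 0.4394 -0.3193  0.0428] [ 3.1391e+00 -3.0000e-03  4.4600e-02] [-0.67  0.21  2.05  0.    0.88  0.85] [ 0.1  0.2 -1.9] 0.0153
rear [ 0.4884 -0.3172  0.0061]
tip [ 0.5933 -0.3126  0.0064]
```

Emit:
{"op": "play_rows", "data": {
  "deltas": [
    {"xyz": [0, 0, -0.01], "delta_rot": [0, 0, 0]},
    {"xyz": [0, 0, -0.018], "delta_rot": [0, 0, 0]},
    {"xyz": [0, 0, -0.021], "delta_rot": [0, 0, 0]},
    {"xyz": [0, 0, -0.021], "delta_rot": [0, 0, 0]}
  ]
}}

```text
time_s: 40.28
tcp_pos: [0.4394, -0.3193, 0.0396]
ee_rot: [3.139, -0.003, 0.045]
force: [0.5, 0.8, -1.7]
opening: 0.0152
grip_force: 59.8
```

Emit:
{"op": "play_rows", "data": {
  "deltas": [
    {"xyz": [0, 0, 0], "delta_rot": [0, 0, 0]},
    {"xyz": [0, 0, 0], "delta_rot": [0, 0, 0]},
    {"xyz": [0, 0, 0], "delta_rot": [0, 0, 0]},
    {"xyz": [0, 0, 0], "delta_rot": [0, 0, 0]},
    {"xyz": [0, 0, 0], "delta_rot": [0, 0, 0]},
    {"xyz": [0, 0, 0], "delta_rot": [0, 0, 0]},
    {"xyz": [0, 0, 0], "delta_rot": [0, 0, 0]},
    {"xyz": [0, 0, 0], "delta_rot": [0, 0, 0]}
  ],
  "hand": 1
}}

```text
time_s: 40.95
tcp_pos: [0.4396, -0.3194, 0.0399]
ee_rot: [3.139, -0.003, 0.045]
force: [-0.9, -0.8, -0.1]
opening: 0.0854
grip_force: 0.0
```

Emit:
{"op": "play_rows", "data": {
  "deltas": [
    {"xyz": [0, 0, 0.05], "delta_rot": [0, 0, 0]},
    {"xyz": [0, 0, 0.15], "delta_rot": [0, 0, 0]},
    {"xyz": [0, 0, 0.3], "delta_rot": [0, 0, 0]},
    {"xyz": [0, 0, 0.5], "delta_rot": [0, 0, 0]},
    {"xyz": [0, 0, 0.7], "delta_rot": [0, 0, 0]},
    {"xyz": [0, 0, 0.9], "delta_rot": [0, 0, 0]},
    {"xyz": [0, 0, 1], "delta_rot": [0, 0, 0]},
    {"xyz": [0, 0, 1], "delta_rot": [0, 0, 0]}
  ]
}}

```text
time_s: 41.62
tcp_pos: [0.4422, -0.3215, 0.1958]
ee_rot: [3.132, -0.011, 0.045]
force: [-0.5, -0.2, 0.8]
opening: 0.0853
grip_force: 0.0
```

```bash
python3 - <<'E'
from h import *
st,p,T,K=show('w9')
for q,z in (('scoop',0.003),('scoop_grip',.058),('scoop_tip',.003),('mat',0)):
    print(q,[(round(r['p'],2),ray(K,T,r['pixel'],z)[:2].round(4).tolist()) for r in tip_of(p,q)][:2])
t=camera('top'); s=camera('scene')
o=np.zeros((590,790,3),np.uint8); o[:285,:380]=cv2.resize(p['frame'],(380,285)); o[:285,390:770]=cv2.resize(s['frame'],(380,285)); o[290:590,:400]=cv2.resize(t['frame'],(400,300)); o[290:590,405:785]=cv2.resize(s['frame'][240:390,400:560],(380,300))
cv2.imwrite('pics/m9.png',o)
E
```

```text
41.6167 [ 0.4422 -0.3215  0.1958] [ 3.1325 -0.0107  0.0448] [-0.67  0.04  1.93  0.    1.16  0.85] [-0.5 -0.2  0.8] 0.0853
scoop [(0.78, [0.4914, -0.3146]), (0.62, [0.2252, -0.3655])]
scoop_grip [(0.68, [0.2819, -0.3467]), (0.58, [0.4396, -0.318])]
scoop_tip []
mat [(0.86, [0.4914, -0.3216])]
```

View pics/m9.png

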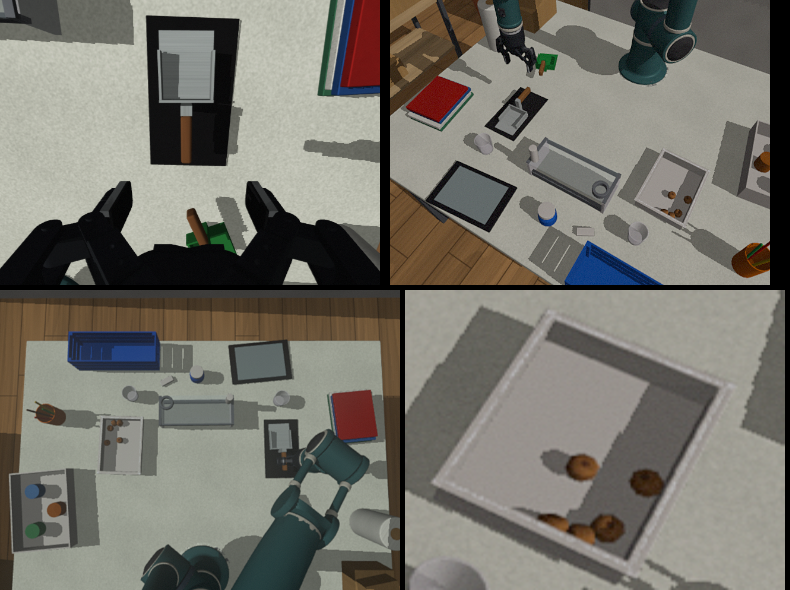

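The scoop lies flat on its mat (wrist crop around 187,95), five beads are in the tray, the shelf is empty, and everything else is where it stood. I hand in.

```bash
python3 -c "
from h import *
print(manip.sign_off())"
```

```text
the job is handed in; nothing more can be done
None
```

The job is handed in: all five beads found under the shelf are in the white tray, the scoop lies flat on its mat, and nothing else looked moved in the last pictures; no verdict was returned.

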